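# Fetch the hemmed-in weighing jar to the balance

## Robot

A 6-joint arm with a two-finger parallel gripper is mounted at the origin on the work surface. World frame = base frame: x ahead of the robot, y to its left, z up, the work surface at z = 0. Lengths are in m, angles in rad, forces in N, time in s.
With the tool pointing down it reaches from about 0.3 to 0.775 m from the base axis. Payload 14.6 kg.
Tool frame: the origin (TCP) lies between the finger pads; the fingertips stand 11 mm ahead of it and the grasp point (between the pads) lies 8 mm behind it; z points along the fingers, y is the direction in which the jaws open and shut (so a half turn about z gives the same grasp; the last joint's range is limited). The gripper opens to 94 mm and grips with 3 to 60 N. Pads are 16 mm wide; open, the fingers measure 119 mm over their backs; the gripper's body (75 mm by 177 mm) begins 78 mm behind the grasp point.
Start: joints at [-1.383, 0.3, 1.521, -0, 1.321, -0.067], TCP at [0.139, -0.532, 0.216] pointing down, gripper open.
Joint ranges: [-3.03, 3.03], [-0.79, 2.21], [0.23, 2.52], [-1.04, 4.18], [0, 3.07], [-2.55, 2.55]. Speed limits (rad/s): [2.22, 2.22, 2.57, 3.14, 3.14, 3.14].

## Interface

Orientations are given as a rotation vector (axis times angle).
In Python, from station import robot gives the robot as it stands. The module is installed in compiled form; this text tells all that it offers.
- The arm moves only by the shell command python3 -m inch 'ROWS' [OPENING]. ROWS is JSON, a list of rows, each an object with "travel": the shift along the world's x, y, z normalised to -1 to 1, where 1 is 0.1 m, a list of three; "rot": the turn, a rotation vector about the world's x, y, z normalised to -1 to 1, where 1 is 120 degrees, a list of three. In form: [{"travel": [dx, dy, dz], "rot": [wx, wy, wz]}, ...]. A call has 1 to 5 rows; each row is the pose to reach, as a shift and turn from the pose commanded when the call began; what a row does not reach only later rows make up. A row lasts 1/12 s, in which the tool goes at most 41.7 mm and 7.16 degrees, less where a joint would pass 70% of its speed; a pose out of reach is approached as far as the arm can. A call with a number of a shift or a turn outside -1 to 1 is refused whole. A call with a gripper value outside its range is refused whole. OPENING is the closure, from 0 (fully open) to 1 (shut), set as the call begins (- or left out, the last holds). The fingers move at their own pace and stop on an object; the grip force is fixed at half the most. Time passes only in rows, so rows that repeat a pose let the fingers close. It gives the time, the measured TCP pose, the force and the opening at its end, in the units of the state.
- robot.observe(): the state, without advancing time (a new reading comes with each control period).
- robot.snapshot(name): name is "side" or "top"; returns a dict with "color" (480x640x3 uint8, red, green, blue), "fx", "fy", "cx", "cy" (pixels), "rvec" (rotation vector, rad) and "tvec" (3), from world to camera coordinates, as OpenCV has them. Camera axes: x right, y down, z forward; pixel columns grow to the right and rows downward; lengths in m; the calibration is good to about 2 mm. A picture is of the moment at which its call begins. There is no depth.
- robot.close_job(): hands the job in, once; it reports no verdict.
The state is a dict: "t": time; "joint_positions": joint angles; "qvel": joint speeds; "joint_efforts": joint torques, N m; "position": TCP position; "tcp_rot": TCP orientation; "wrist_force": force on the tool from outside, world axes, zero at the start; "moment": the same for the moment, N m; "grip_width": finger opening in m.
Only numpy, scipy, OpenCV 4.12 (cv2) and the standard library are available. Lean on these libraries where they do the work, as an engineer would, in place of code of your own. Each camera call takes 0.05 s, during which the arm holds its last target. There are 200 camera calls.

## Task

The little white porcelain jar on the grey tray is hemmed in by three taller containers: stand those three on the white board first, and with all three there set the jar upright in the middle of the balance pan. Only then put each of the three back on the tray in the very place it came from. Keep everything upright, set things down rather than dropping them, and leave the small beaker and the dish on the tray where they are.

Things in the scene. Friction and masses are not known exactly. Their poses are not given: they have to be found in the camera images.
- amber_bottle: Round brown glass bottle with a paper band and a tall black screw cap, 146 mm high in all. Body 60 mm in diameter up to 82 mm, then a shoulder up to 98 mm, a neck 28 mm in diameter up to 112 mm; the cap is an upright cylinder 34 mm in diameter from 112 mm to the top, the place to grip it. 0.25 kg (varies). Loose. Origin: centre of its underside, z up. Its start, on one of the tray's three ringed places, is the place it must return to.
- flask: Conical clear glass flask with a tall dark rubber stopper, 131 mm high in all. Foot 64 mm in diameter, tapering from 8 mm up to a neck 28 mm in diameter at 84 mm; the stopper is an upright cylinder 34 mm in diameter from 97 mm to the top, the place to grip it. 0.22 kg (varies). Loose. Origin: centre of its underside, z up. It must return to the place where it started.
- square_bottle: White plastic bottle with a square body, 54 x 54 mm and 72 mm high, and a tall round white cap, 120 mm high in all. Neck 28 mm in diameter from 79 to 86 mm; the cap is an upright cylinder 34 mm in diameter from 86 mm to the top, the place to grip it. 0.2 kg (varies). Loose. Origin: centre of its underside, z up, x and y square to its sides. It must return to the place where it started; which way round does not matter.
- jar: Small squat lidded white porcelain weighing jar: body 40 mm in diameter and 36 mm high, lid 44 mm in diameter from 36 to 50 mm, and a little knob 12 mm in diameter on top, 54 mm high in all. 0.1 kg (varies). Loose. Starts on the tray between the three containers, with 12 to 17 mm of free space to each of its two side neighbours. Origin: centre of its underside, z up.
- tray: Fixed grey plastic stock tray, 180 mm (its x, pointing roughly away from the robot) by 224 mm (its y), floor 6 mm above the bench, lip 14 mm above the bench and 4 mm thick. Three places are marked on the floor by thin white printed rings 72 mm in diameter, centred at (30, 66), (30, -66) and (-38, 0) mm in the tray's x and y; each holds one of the three containers at the start, in any order. Origin: centre of its underside.
- board: Fixed white plastic board lying flat on the bench, 260 mm (its x) by 130 mm (its y), 8 mm thick, empty: the side area, on the opposite side of the tray from the balance, either left or right. Three containers fit in a row along its x at 80 mm spacing. Origin: centre of its underside.
- balance: Fixed white laboratory balance, 220 x 170 mm, housing top 46 mm above the bench, with a round steel pan 116 mm in diameter whose top lies 60 mm above the bench. The origin lies on the bench directly under the centre of the pan, z up; the dark display is on its -x side, toward the robot.
- beaker: Small empty glass beaker, 40 mm in diameter, 50 mm high, loose in the tray's near (-x) left (+y) corner; to be left alone. Origin: centre of its underside.
- dish: Small flat round steel dish, 44 mm in diameter, 14 mm high, loose in the tray's near (-x) right (-y) corner; to be left alone. Origin: centre of its underside.

How it is judged:
By the outcome, as a careful person would: the job done as asked, in the order asked, and still so for the second after the job is handed in, with the robot touching nothing.
It also fails if it takes over 144 s, if anything falls off the work surface, if the arm or the gripper's body presses on something with over 40 N, if the wrist force passes 120 N, or if a joint passes its speed limit or range.

## Working session

There is one attempt and no reset: what is moved stays moved. The work goes in short steps, Python scripts to look and compute and a shell command to move; the robot and the scene stay as the last step left them, time stands still between calls to the robot, and variables do not carry over. Pictures are saved under pics/ and viewed, about 12 in all and at most 16, crops included, and the job is handed in when it is done.

```bash
mkdir -p pics; cat > h.py <<'E'
import numpy as np, cv2
from station import robot
def snap(n):
    s=robot.snapshot(n); s['R']=cv2.Rodrigues(np.array(s['rvec'],float))[0]; s['t']=np.array(s['tvec'],float); return s
def ray(s,u,v,z):
    c=-s['R'].T@s['t']; d=s['R'].T@np.array([(u-s['cx'])/s['fx'],(v-s['cy'])/s['fy'],1.])
    return c+d*(z-c[2])/d[2]
def proj(s,p):
    q=s['R']@np.array(p,float)+s['t']; return np.array([s['fx']*q[0]/q[2]+s['cx'],s['fy']*q[1]/q[2]+s['cy']])
def save(s,n): cv2.imwrite('pics/'+n,cv2.cvtColor(s['color'],cv2.COLOR_RGB2BGR))
E
python3 - <<'E'
from h import *
for n in ('top','side'):
    s=snap(n); save(s,n+'0.png'); print(n,s['fx'],s['cx'],s['cy'],-s['R'].T@s['t'],s['R'][2])
print(robot.observe())
E
```

```text
top 554.3986614673339 326.36664456533856 235.66078777280535 [4.31637695e-01 5.00734995e-04 9.61082607e-01] [ 0.16107325  0.01133233 -0.98687739]
side 599.6597265376877 314.2794754886959 245.84417483125253 [ 0.46841971 -0.69727788  0.86249608] [ 0.07531038  0.65983129 -0.74763026]
{'t': 0.1, 'joint_positions': array([-1.38259177e+00,  3.00408299e-01,  1.52151699e+00,  2.10575241e-05,
        1.32072794e+00, -6.66134763e-02]), 'qvel': array([ 9.14849350e-04, -7.80891531e-04, -1.04056575e-03, -7.44450621e-05,
        3.03769252e-03,  2.53825865e-03]), 'joint_efforts': array([ 1.62242497e-03, -5.32643473e+01, -3.53284121e+01,  7.09994417e-02,
        2.34738953e-02, -7.06581886e-05]), 'position': array([ 0.13858999, -0.53201414,  0.21594789]), 'tcp_rot': array([-3.11507808e+00, -3.99042380e-01,  6.92119711e-05]), 'wrist_force': array([0.65064222, 0.25678292, 1.19085061]), 'moment': array([ 0.04714742,  0.00139618, -0.03405399]), 'grip_width': 0.09418870238102037}
```

View pics/top0.png

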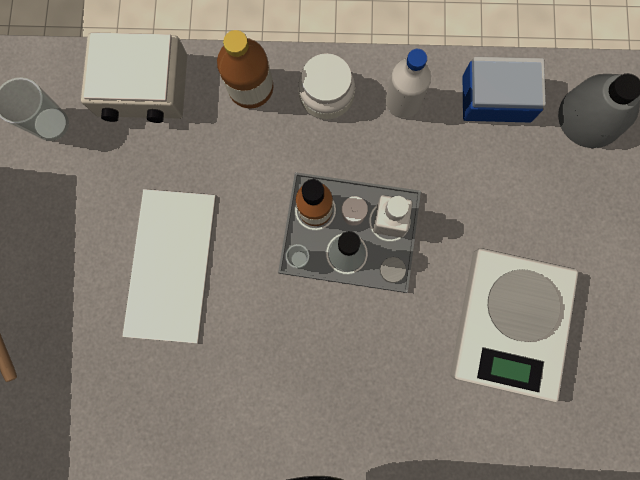

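View pics/side0.png

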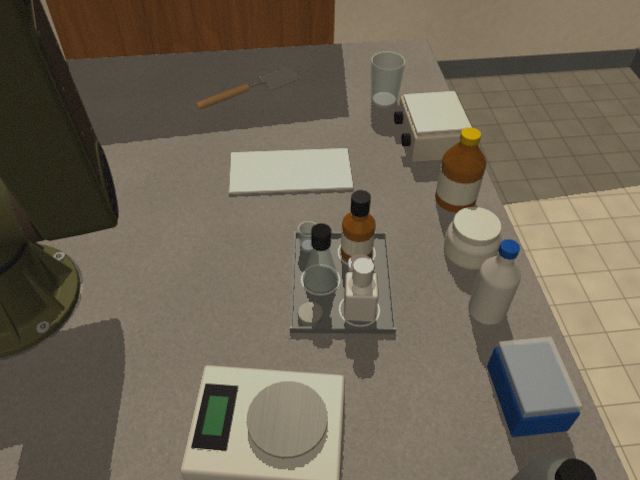

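The top view shows the tray at about (350,233): the amber bottle is far left (cap 313,192), the square bottle far right (cap 398,208) and the flask near centre (stopper 348,243). The jar is at (355,209), the board on the left at (170,266) and the pan on the right at (526,305). The side view agrees.

```bash
python3 - <<'E'
from h import *
t=snap('top'); s=snap('side')
a=cv2.resize(t['color'][165:300,270:430],None,fx=4,fy=4,interpolation=cv2.INTER_CUBIC)
cv2.imwrite('pics/tc.png',a[:,:,::-1])
b=cv2.resize(s['color'][185:340,280:400],None,fx=4,fy=3.85,interpolation=cv2.INTER_CUBIC) 
cv2.imwrite('pics/sc.png',b[:,:,::-1])
def comps(im,mask,roi,amin):
    m=np.zeros(mask.shape,np.uint8); x0,y0,x1,y1=roi; m[y0:y1,x0:x1]=mask[y0:y1,x0:x1]
    for c in cv2.findContours(m,cv2.RETR_EXTERNAL,cv2.CHAIN_APPROX_NONE)[0]:
        if cv2.contourArea(c)>amin: yield c
# dark caps
for n,im,roi in (('top',t,(285,170,425,300)),('side',s,(290,185,400,340))):
    for c in comps(im,im['color'].max(2)<45,roi,40): print(n,'dark',cv2.boundingRect(c),cv2.contourArea(c),cv2.minEnclosingCircle(c))
# board, balance in top
V=t['color'].min(2)
for c in comps(t,V>170,(110,170,230,360),2000):
    r=cv2.minAreaRect(c); print('board',r,[ray(t,*p,0.008)[:2].round(4) for p in cv2.boxPoints(r)], ray(t,*r[0],.008))
for c in comps(t,V>170,(440,230,600,420),2000):
    r=cv2.minAreaRect(c); print('bal',r,ray(t,*r[0],.046),[ray(t,*p,0.046)[:2].round(4) for p in cv2.boxPoints(r)])
    # pan: non-white inside
    m=np.zeros(V.shape,np.uint8); cv2.drawContours(m,[c],-1,1,-1); m&=(V<=170).astype(np.uint8)
    for d in comps(t,m>0,(440,230,600,345),2000):
        e=cv2.fitEllipse(cv2.convexHull(d)); print('pan',e,ray(t,*e[0],.06))
E
```

```text
top dark (338, 231, 23, 25) 390.0 ((348.5, 243.0416717529297), 12.052138328552246)
top dark (302, 179, 22, 26) 426.0 ((313.0714416503906, 191.7857208251953), 12.830617904663086)
side dark (312, 224, 19, 27) 402.0 ((321.0, 236.90383911132812), 13.248083114624023)
side dark (351, 198, 19, 19) 224.0 ((359.6428527832031, 205.92857360839844), 11.077292442321777)
board ((168.201904296875, 265.4842224121094), (74.38633728027344, 150.8775634765625), 6.842773914337158) [array([0.4053, 0.3525]), array([0.6669, 0.3437]), array([0.6544, 0.2117]), array([0.3942, 0.2261])] [0.52735254 0.28349102 0.008     ]
bal ((517.071533203125, 325.4205017089844), (103.54164123535156, 134.78150939941406), 10.512626647949219) [ 0.44178545 -0.30316155  0.046     ] [array([ 0.349 , -0.1999]), array([ 0.5643, -0.2424]), array([ 0.5375, -0.4097]), array([ 0.3246, -0.3612])]
pan ((525.356201171875, 305.58966064453125), (71.69068908691406, 79.11241149902344), 116.66170501708984) [ 0.4735636  -0.31265285  0.06      ]
```

View pics/tc.png

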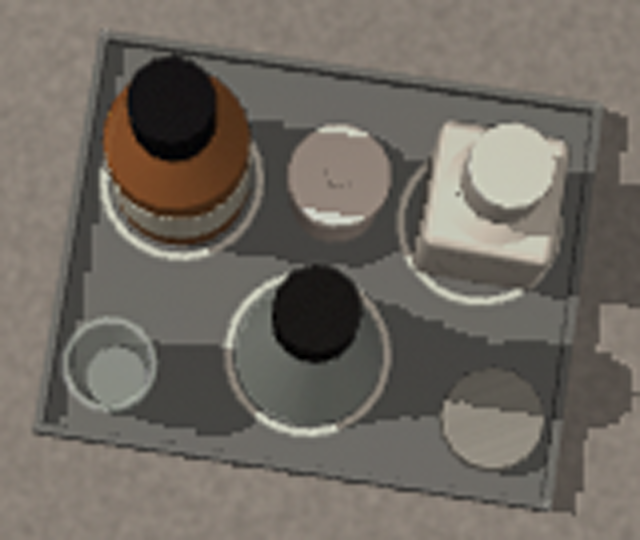

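View pics/sc.png

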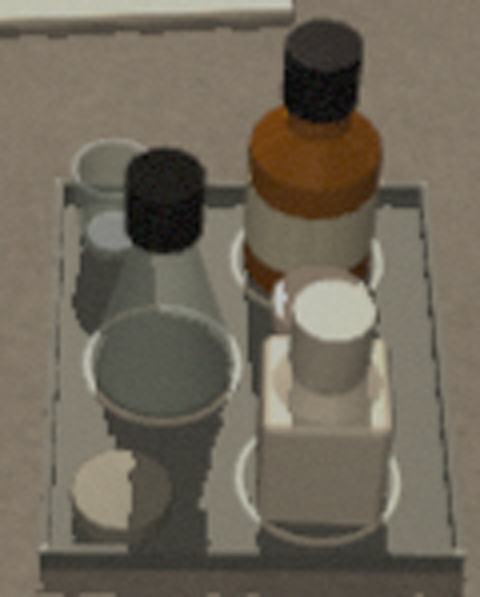

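Crop reading: cap-top centres are amber (172,101), flask (317,309) and square (512,165), with the jar lid at (340,175). The tray's outer corners are about (103,31), (608,105), (550,512) and (35,433). The three rings are visible as well.

```bash
python3 - <<'E'
from h import *
t=snap('top'); s=snap('side')
P=lambda x,y,z: ray(t,270+(x+.5)/4-.5,165+(y+.5)/4-.5,z)
Q=lambda x,y,z: ray(s,280+(x+.5)/4-.5,185+(y+.5)/3.85-.5,z)
for n,x,y,z,X,Y in (('amber',172,101,.152,323,53),('flask',317,309,.137,165,180),('square',512,165,.126,334,310),('jar',340,175,.056,320,300)):
    print(n,P(x,y,z),Q(X,Y,z))
for n,x,y,X,Y in (('ringA',182,176,306,262),('ringF',309,353,162,362),('ringS',480,221,318,480)): print(n,P(x,y,.006),Q(X,Y,.006))
c=np.array([P(x,y,.014)[:2] for x,y in((103,31),(608,105),(550,512),(35,433))]); print(c,c.mean(0),[np.linalg.norm(c[i]-c[i-1]) for i in range(4)])
ctr=c.mean(0); d=(c[0]+c[1]-c[2]-c[3]); th=np.arctan2(d[1],d[0]); print('th',th)
R=np.array([[np.cos(th),-np.sin(th)],[np.sin(th),np.cos(th)]])
for p in ((30,66),(30,-66),(-38,0)): print(ctr+R@np.array(p)/1000)
# yaw of cap lines; board/balance in side view
im=s['color'].min(2)
m=np.zeros(im.shape,np.uint8); m[140:200,215:365]=(im[140:200,215:365]>150)
k=max(cv2.findContours(m,0,1)[0],key=cv2.contourArea); q=cv2.approxPolyDP(cv2.convexHull(k),5,True)[:,0]; print('board side',q.tolist(),[ray(s,*p,.008)[:2].round(4) for p in q])
m=np.zeros(im.shape,np.uint8); m[380:460,244:332]=(im[380:460,244:332]<165)
k=max(cv2.findContours(m,0,1)[0],key=cv2.contourArea); e=cv2.fitEllipse(cv2.convexHull(k)); print('pan side',e,ray(s,*e[0],.06))
E
```

```text
amber [0.63264999 0.03239041 0.152     ] [0.63030057 0.02840008 0.152     ]
flask [ 0.55761724 -0.02412763  0.137     ] [ 0.55595562 -0.02643172  0.137     ]
square [ 0.61738592 -0.09816174  0.126     ] [ 0.61545848 -0.09705642  0.126     ]
jar [ 0.62673812 -0.03487061  0.056     ] [ 0.62431796 -0.03345975  0.056     ]
ringA [0.6351659  0.03263403 0.006     ] [0.63137758 0.0325136  0.006     ]
ringF [ 0.55823319 -0.02500215  0.006     ] [ 0.55623393 -0.02201313  0.006     ]
ringS [ 0.61861122 -0.09854035  0.006     ] [ 0.61574347 -0.09748756  0.006     ]
[[ 0.69781231  0.0693048 ]
 [ 0.67031634 -0.15317484]
 [ 0.49189305 -0.1287523 ]
 [ 0.51936198  0.09170673]] [ 0.59484592 -0.0302289 ] [np.float64(0.179850951739), np.float64(0.22417230128034266), np.float64(0.18008701600197619), np.float64(0.22216373875530193)]
th -0.13046218669383258
[0.63317708 0.03130745]
[ 0.61600488 -0.0995708 ]
[ 0.55716885 -0.02528539]
board side [[347, 149], [352, 186], [229, 191], [232, 152]] [array([0.6594, 0.335 ]), array([0.6518, 0.2143]), array([0.3959, 0.228 ]), array([0.405 , 0.3535])]
pan side ((281.2765808105469, 424.3512878417969), (91.22627258300781, 133.21630859375), 99.90373992919922) [ 0.46460326 -0.31958275  0.06      ]
```

All cross-checks agree to within about 3 mm: tray 180x223 mm, ring centres match the caps, and the two views match except for a poor side mask on the pan.
- **Pickup positions:** amber (.632,.031), flask (.557,-.025), square (.617,-.098), jar (.626,-.034).
- **Destinations:** pan (.4735,-.312); board slots (.610,.280), (.530,.283) and (.450,.2865).

I'll keep the jaw direction as it is, since it clears all neighbours. I'm moving over the amber bottle now.

```bash
python3 -m inch '[{"travel":[0.2,0.2,0],"rot":[0,0,0]},{"travel":[0.4,0.4,0],"rot":[0,0,0]},{"travel":[0.6,0.6,0],"rot":[0,0,0]},{"travel":[0.8,0.8,0],"rot":[0,0,0]},{"travel":[1,1,0],"rot":[0,0,0]}]' 0
python3 -m inch '[{"travel":[0.2,0.2,0],"rot":[0,0,0]},{"travel":[0.4,0.4,0],"rot":[0,0,0]},{"travel":[0.6,0.6,0],"rot":[0,0,0]},{"travel":[0.8,0.8,0],"rot":[0,0,0]},{"travel":[1,1,0],"rot":[0,0,0]}]'
python3 -m inch '[{"travel":[0.2,0.2,0],"rot":[0,0,0]},{"travel":[0.4,0.4,0],"rot":[0,0,0]},{"travel":[0.6,0.6,0],"rot":[0,0,0]},{"travel":[0.8,0.8,0],"rot":[0,0,0]},{"travel":[1,1,0],"rot":[0,0,0]}]'
python3 -m inch '[{"travel":[0.2,0.2,0],"rot":[0,0,0]},{"travel":[0.4,0.4,0],"rot":[0,0,0]},{"travel":[0.6,0.6,0],"rot":[0,0,0]},{"travel":[0.8,0.8,0],"rot":[0,0,0]},{"travel":[1,1,0],"rot":[0,0,0]}]'
python3 -m inch '[{"travel":[0.2,0.2,0],"rot":[0,0,0]},{"travel":[0.4,0.4,0],"rot":[0,0,0]},{"travel":[0.6,0.6,0],"rot":[0,0,0]},{"travel":[0.8,0.8,0],"rot":[0,0,0]},{"travel":[0.93,1,0],"rot":[0,0,0]}]'
python3 -m inch '[{"travel":[0,0.2,0],"rot":[0,0,0]},{"travel":[0,0.4,0],"rot":[0,0,0]},{"travel":[0,0.63,0],"rot":[0,0,0]},{"travel":[0,0.63,0],"rot":[0,0,0]},{"travel":[0,0.63,0],"rot":[0,0,0]}]'
```

```text
t: 0.72
position: [0.2393, -0.4311, 0.2164]
tcp_rot: [-3.116, -0.399, -0.0]
wrist_force: [0.3, -0.2, 0.3]
grip_width: 0.0942
t: 1.13
position: [0.3394, -0.3311, 0.2165]
tcp_rot: [3.116, 0.399, 0.0]
wrist_force: [0.5, 0.3, 0.3]
grip_width: 0.0941
t: 1.55
position: [0.4395, -0.231, 0.2165]
tcp_rot: [3.116, 0.399, 0.0]
wrist_force: [-0.3, -0.8, -0.1]
grip_width: 0.0938
t: 1.97
position: [0.5395, -0.131, 0.2164]
tcp_rot: [3.116, 0.399, 0.0]
wrist_force: [0.4, -0.0, 0.1]
grip_width: 0.0939
t: 2.38
position: [0.6328, -0.031, 0.216]
tcp_rot: [-3.116, -0.399, 0.0]
wrist_force: [-0.4, 0.6, 0.0]
grip_width: 0.0939
t: 2.8
position: [0.6316, 0.0316, 0.2163]
tcp_rot: [3.116, 0.402, -0.0]
wrist_force: [0.2, -1.3, -0.6]
grip_width: 0.0938
```

```bash
python3 -m inch '[{"travel":[0,0,-0.25],"rot":[0,0,0]},{"travel":[0,0,-0.5],"rot":[0,0,0]},{"travel":[0,0,-0.75],"rot":[0,0,0]},{"travel":[0,0,-0.87],"rot":[0,0,0]},{"travel":[0,0,-0.87],"rot":[0,0,0]}]'
python3 -m inch '[{"travel":[0,0,0],"rot":[0,0,0]},{"travel":[0,0,0],"rot":[0,0,0]},{"travel":[0,0,0],"rot":[0,0,0]},{"travel":[0,0,0],"rot":[0,0,0]},{"travel":[0,0,0],"rot":[0,0,0]}]' 1
python3 -m inch '[{"travel":[0,0,0],"rot":[0,0,0]},{"travel":[0,0,0],"rot":[0,0,0]},{"travel":[0,0,0],"rot":[0,0,0]},{"travel":[0,0,0],"rot":[0,0,0]},{"travel":[0,0,0],"rot":[0,0,0]}]'
python3 - <<'E'
from h import *
s=snap('side'); cv2.imwrite('pics/g1.png',cv2.resize(s['color'][100:360,220:480],None,fx=2,fy=2)[:,:,::-1])
E
```

```text
t: 3.22
position: [0.6305, 0.0299, 0.1267]
tcp_rot: [-3.116, -0.398, 0.007]
wrist_force: [0.2, -0.2, 0.1]
grip_width: 0.0942
t: 3.63
position: [0.6319, 0.0308, 0.1303]
tcp_rot: [3.116, 0.399, 0.002]
wrist_force: [0.0, -0.1, -0.4]
grip_width: 0.0643
t: 4.05
position: [0.6316, 0.0308, 0.1294]
tcp_rot: [-3.116, -0.399, 0.0]
wrist_force: [0.0, -0.2, -1.9]
grip_width: 0.0334
```

View pics/g1.png

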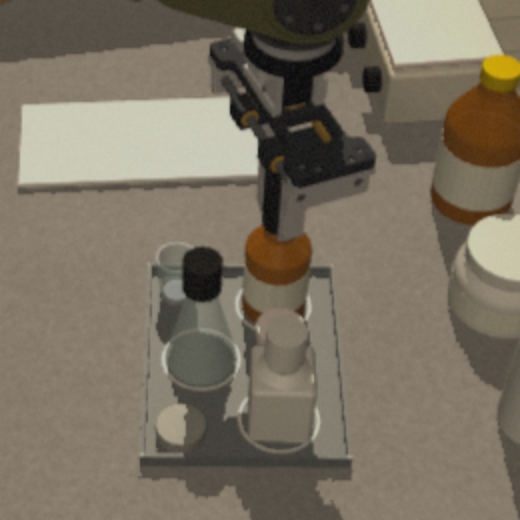

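The gripper holds the amber cap at a width of 33.4 mm, and nothing else has moved. Next I lift it and carry it to the board's far slot.

```bash
python3 -m inch '[{"travel":[0,0,0.1],"rot":[0,0,0]},{"travel":[0,0,0.3],"rot":[0,0,0]},{"travel":[0,0,0.55],"rot":[0,0,0]},{"travel":[0,0,0.8],"rot":[0,0,0]},{"travel":[0,0,1],"rot":[0,0,0]}]'
python3 -m inch '[{"travel":[0,0.1,0],"rot":[0,0,0]},{"travel":[0,0.3,0],"rot":[0,0,0]},{"travel":[0,0.5,0],"rot":[0,0,0]},{"travel":[0,0.75,0],"rot":[0,0,0]},{"travel":[0,1,0],"rot":[0,0,0]}]'
python3 -m inch '[{"travel":[-0.04,0.2,0],"rot":[0,0,0]},{"travel":[-0.08,0.4,0],"rot":[0,0,0]},{"travel":[-0.12,0.6,0],"rot":[0,0,0]},{"travel":[-0.16,0.8,0],"rot":[0,0,0]},{"travel":[-0.2,1,0],"rot":[0,0,0]}]'
python3 -m inch '[{"travel":[-0.01,0.2,0],"rot":[0,0,0]},{"travel":[-0.02,0.35,0],"rot":[0,0,0]},{"travel":[-0.02,0.45,0],"rot":[0,0,0]},{"travel":[-0.02,0.49,0],"rot":[0,0,0]},{"travel":[-0.02,0.49,0],"rot":[0,0,0]}]'
python3 -m inch '[{"travel":[0,0,-0.2],"rot":[0,0,0]},{"travel":[0,0,-0.45],"rot":[0,0,0]},{"travel":[0,0,-0.7],"rot":[0,0,0]},{"travel":[0,0,-0.87],"rot":[0,0,0]},{"travel":[0,0,-0.92],"rot":[0,0,0]}]'
python3 -m inch '[{"travel":[0,0,0],"rot":[0,0,0]},{"travel":[0,0,-0.02],"rot":[0,0,0]},{"travel":[0,0,-0.03],"rot":[0,0,0]},{"travel":[0,0,-0.04],"rot":[0,0,0]},{"travel":[0,0,-0.04],"rot":[0,0,0]}]'
python3 - <<'E'
from h import *
s=snap('side'); cv2.imwrite('pics/g2.png',cv2.resize(s['color'][60:340,180:480],None,fx=2,fy=2)[:,:,::-1])
E
```

```text
t: 4.52
position: [0.6317, 0.0308, 0.232]
tcp_rot: [3.116, 0.399, 0.002]
wrist_force: [-0.2, -0.4, -2.4]
grip_width: 0.0332
t: 4.93
position: [0.6311, 0.1322, 0.2281]
tcp_rot: [-3.116, -0.399, 0.003]
wrist_force: [1.0, 0.0, -2.1]
grip_width: 0.0333
t: 5.35
position: [0.6107, 0.2324, 0.228]
tcp_rot: [3.116, 0.4, -0.003]
wrist_force: [-0.0, -0.7, -2.7]
grip_width: 0.0333
t: 5.77
position: [0.6095, 0.2803, 0.2288]
tcp_rot: [3.116, 0.4, -0.001]
wrist_force: [-0.6, -0.3, -2.3]
grip_width: 0.0334
t: 6.18
position: [0.6088, 0.2782, 0.134]
tcp_rot: [3.115, 0.397, -0.007]
wrist_force: [-1.0, -1.0, -3.6]
grip_width: 0.0336
t: 6.6
position: [0.6098, 0.2798, 0.1341]
tcp_rot: [-3.116, -0.399, -0.002]
wrist_force: [-0.8, -0.2, -2.1]
grip_width: 0.0338
```

View pics/g2.png

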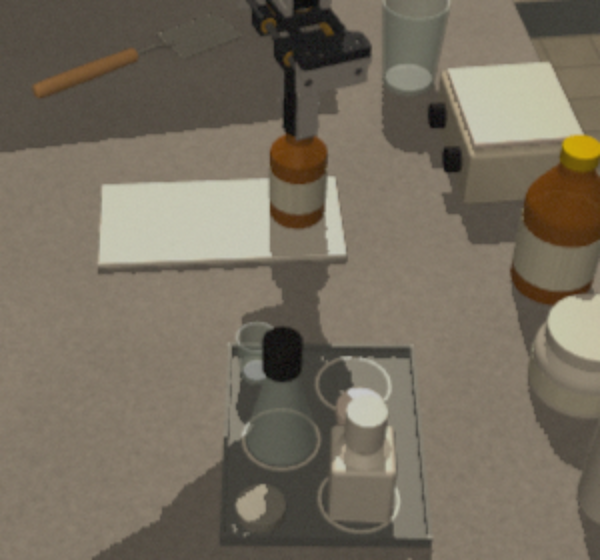

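The amber bottle hangs upright over the board's far end, with weight still on the wrist, so the underside is 1–2 mm above the board. I lower it in small steps.

```bash
python3 -m inch '[{"travel":[0,0,-0.01],"rot":[0,0,0]},{"travel":[0,0,-0.015],"rot":[0,0,0]},{"travel":[0,0,-0.015],"rot":[0,0,0]},{"travel":[0,0,-0.015],"rot":[0,0,0]}]'
python3 -m inch '[{"travel":[0,0,-0.005],"rot":[0,0,0]},{"travel":[0,0,-0.01],"rot":[0,0,0]},{"travel":[0,0,-0.01],"rot":[0,0,0]},{"travel":[0,0,-0.01],"rot":[0,0,0]}]'
```

```text
t: 6.98
position: [0.6096, 0.2798, 0.1319]
tcp_rot: [3.116, 0.399, -0.0]
wrist_force: [-0.3, -0.3, -2.6]
grip_width: 0.0337
t: 7.32
position: [0.6098, 0.2799, 0.1313]
tcp_rot: [-3.116, -0.399, -0.001]
wrist_force: [0.2, -0.1, 1.5]
grip_width: 0.034
```

```bash
python3 -m inch '[{"travel":[0,0,0],"rot":[0,0,0]},{"travel":[0,0,0],"rot":[0,0,0]},{"travel":[0,0,0],"rot":[0,0,0]},{"travel":[0,0,0],"rot":[0,0,0]},{"travel":[0,0,0],"rot":[0,0,0]}]' 0
python3 -m inch '[{"travel":[0,0,0.1],"rot":[0,0,0]},{"travel":[0,0,0.3],"rot":[0,0,0]},{"travel":[0,0,0.55],"rot":[0,0,0]},{"travel":[0,0,0.8],"rot":[0,0,0]},{"travel":[0,0,0.85],"rot":[0,0,0]}]'
python3 -m inch '[{"travel":[0,-0.2,0],"rot":[0,0,0]},{"travel":[0,-0.4,0],"rot":[0,0,0]},{"travel":[0,-0.6,0],"rot":[0,0,0]},{"travel":[0,-0.8,0],"rot":[0,0,0]},{"travel":[0,-1,0],"rot":[0,0,0]}]'
python3 -m inch '[{"travel":[-0.1,-0.2,0],"rot":[0,0,0]},{"travel":[-0.2,-0.4,0],"rot":[0,0,0]},{"travel":[-0.3,-0.6,0],"rot":[0,0,0]},{"travel":[-0.4,-0.8,0],"rot":[0,0,0]},{"travel":[-0.5,-1,0],"rot":[0,0,0]}]'
python3 -m inch '[{"travel":[0,-0.2,0],"rot":[0,0,0]},{"travel":[-0.03,-0.4,0],"rot":[0,0,0]},{"travel":[-0.03,-0.6,0],"rot":[0,0,0]},{"travel":[-0.03,-0.8,0],"rot":[0,0,0]},{"travel":[-0.03,-1,0],"rot":[0,0,0]}]'
python3 -m inch '[{"travel":[0,-0.05,0],"rot":[0,0,0]},{"travel":[0,-0.05,0],"rot":[0,0,0]},{"travel":[0,-0.05,0],"rot":[0,0,0]},{"travel":[0,-0.05,0],"rot":[0,0,0]}]'
python3 - <<'E'
from h import *
t=snap('top'); s=snap('side'); save(t,'t2.png')
for n,im,roi in (('top',t,(285,170,425,300)),('topboard',t,(110,180,230,350)),):
    x0,y0,x1,y1=roi; m=np.zeros((480,640),np.uint8); m[y0:y1,x0:x1]=im['color'][y0:y1,x0:x1].max(2)<45
    for c in cv2.findContours(m,0,1)[0]:
        if cv2.contourArea(c)>40: print(n,cv2.boundingRect(c))
E
```

```text
t: 7.73
position: [0.6096, 0.2797, 0.1309]
tcp_rot: [3.116, 0.399, -0.0]
wrist_force: [0.8, 0.1, 0.3]
grip_width: 0.0635
t: 8.15
position: [0.6107, 0.2802, 0.2215]
tcp_rot: [-3.114, -0.399, -0.01]
wrist_force: [0.2, -0.3, 0.5]
grip_width: 0.0935
t: 8.57
position: [0.6094, 0.1788, 0.2159]
tcp_rot: [3.116, 0.399, -0.0]
wrist_force: [0.3, -0.0, 0.6]
grip_width: 0.0938
t: 8.98
position: [0.5589, 0.0789, 0.2159]
tcp_rot: [3.116, 0.399, -0.0]
wrist_force: [1.1, -0.6, -0.0]
grip_width: 0.0936
t: 9.4
position: [0.5564, -0.0212, 0.216]
tcp_rot: [3.116, 0.399, 0.0]
wrist_force: [-0.7, 0.6, 0.3]
grip_width: 0.0938
t: 9.73
position: [0.5566, -0.0243, 0.2159]
tcp_rot: [-3.116, -0.4, -0.0]
wrist_force: [-0.1, 0.0, -0.8]
grip_width: 0.094
top (285, 287, 19, 9)
top (307, 286, 41, 6)
top (355, 285, 62, 15)
top (339, 243, 21, 9)
top (399, 170, 15, 66)
top (304, 170, 92, 79)
topboard (136, 189, 28, 25)
```

View pics/t2.png

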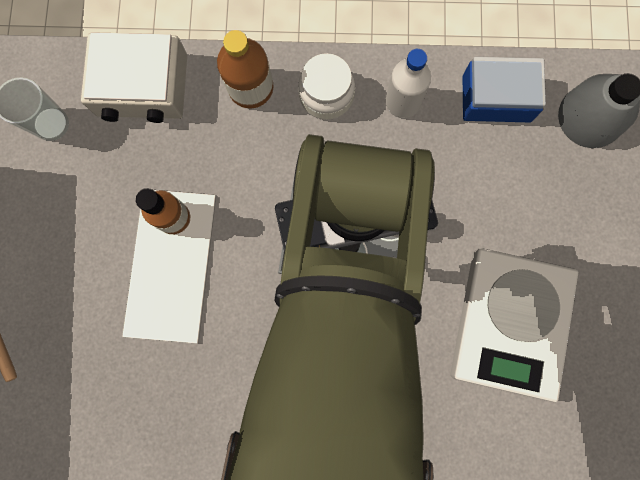

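The amber bottle stands upright on the board, cap at about (150,200) in the picture. Next is the flask: descend and grip it.

```bash
python3 -m inch '[{"travel":[0,0,-0.25],"rot":[0,0,0]},{"travel":[0,0,-0.5],"rot":[0,0,0]},{"travel":[0,0,-0.75],"rot":[0,0,0]},{"travel":[0,0,-0.95],"rot":[0,0,0]},{"travel":[0,0,-1],"rot":[0,0,0]}]'
python3 -m inch '[{"travel":[0,0,0],"rot":[0,0,0]},{"travel":[0,0,0],"rot":[0,0,0]},{"travel":[0,0,0],"rot":[0,0,0]},{"travel":[0,0,0],"rot":[0,0,0]},{"travel":[0,0,0],"rot":[0,0,0]}]' 1
python3 -m inch '[{"travel":[0,0,0],"rot":[0,0,0]},{"travel":[0,0,0],"rot":[0,0,0]},{"travel":[0,0,0],"rot":[0,0,0]},{"travel":[0,0,0],"rot":[0,0,0]},{"travel":[0,0,0],"rot":[0,0,0]}]'
python3 -m inch '[{"travel":[0,0,0.1],"rot":[0,0,0]},{"travel":[0,0,0.3],"rot":[0,0,0]},{"travel":[0,0,0.55],"rot":[0,0,0]},{"travel":[0,0,0.8],"rot":[0,0,0]},{"travel":[0,0,1],"rot":[0,0,0]}]'
python3 -m inch '[{"travel":[-0.05,0.1,0],"rot":[0,0,0]},{"travel":[-0.1,0.3,0],"rot":[0,0,0]},{"travel":[-0.2,0.5,0],"rot":[0,0,0]},{"travel":[-0.25,0.75,0],"rot":[0,0,0]},{"travel":[-0.27,1,0],"rot":[0,0,0]}]'
python3 -m inch '[{"travel":[0,0.2,0],"rot":[0,0,0]},{"travel":[0,0.4,0],"rot":[0,0,0]},{"travel":[0,0.6,0],"rot":[0,0,0]},{"travel":[0,0.8,0],"rot":[0,0,0]},{"travel":[0,1,0],"rot":[0,0,0]}]'
python3 -m inch '[{"travel":[0,0.2,0],"rot":[0,0,0]},{"travel":[0,0.4,0],"rot":[0,0,0]},{"travel":[0,0.6,0],"rot":[0,0,0]},{"travel":[0,0.8,0],"rot":[0,0,0]},{"travel":[0,1,0],"rot":[0,0,0]}]'
python3 -m inch '[{"travel":[0,0.05,0],"rot":[0,0,0]},{"travel":[0,0.08,0],"rot":[0,0,0]},{"travel":[0,0.08,0],"rot":[0,0,0]},{"travel":[0,0.08,0],"rot":[0,0,0]}]'
python3 -m inch '[{"travel":[0,0,-0.2],"rot":[0,0,0]},{"travel":[0,0,-0.45],"rot":[0,0,0]},{"travel":[0,0,-0.7],"rot":[0,0,0]},{"travel":[0,0,-0.87],"rot":[0,0,0]},{"travel":[0,0,-0.92],"rot":[0,0,0]}]'
python3 -m inch '[{"travel":[0,0,0],"rot":[0,0,0]},{"travel":[0,0,-0.02],"rot":[0,0,0]},{"travel":[0,0,-0.04],"rot":[0,0,0]},{"travel":[0,0,-0.05],"rot":[0,0,0]},{"travel":[0,0,-0.05],"rot":[0,0,0]}]'
```

```text
t: 10.25
position: [0.5552, -0.0245, 0.1128]
tcp_rot: [-3.115, -0.4, 0.007]
wrist_force: [-0.2, -0.2, -0.5]
grip_width: 0.0943
t: 10.67
position: [0.557, -0.0252, 0.1169]
tcp_rot: [3.116, 0.399, 0.002]
wrist_force: [-0.4, 0.4, -0.1]
grip_width: 0.0641
t: 11.08
position: [0.5566, -0.0252, 0.1159]
tcp_rot: [-3.116, -0.399, 0.0]
wrist_force: [0.4, -0.2, -1.6]
grip_width: 0.0336
t: 11.5
position: [0.5567, -0.0253, 0.2185]
tcp_rot: [3.116, 0.399, 0.002]
wrist_force: [0.1, -0.4, -1.0]
grip_width: 0.0335
t: 11.92
position: [0.5282, 0.0761, 0.2152]
tcp_rot: [-3.116, -0.398, 0.002]
wrist_force: [0.1, -0.2, -1.6]
grip_width: 0.0333
t: 12.33
position: [0.5287, 0.1762, 0.215]
tcp_rot: [3.116, 0.4, -0.002]
wrist_force: [-0.4, 0.3, -2.0]
grip_width: 0.0336
t: 12.75
position: [0.5286, 0.2761, 0.2149]
tcp_rot: [3.116, 0.4, -0.002]
wrist_force: [-0.1, -0.3, -2.0]
grip_width: 0.0334
t: 13.08
position: [0.5295, 0.2821, 0.2156]
tcp_rot: [3.116, 0.399, -0.001]
wrist_force: [-0.2, -0.7, -2.0]
grip_width: 0.0339
t: 13.5
position: [0.5286, 0.2813, 0.121]
tcp_rot: [3.115, 0.397, -0.006]
wrist_force: [0.7, 0.1, -2.3]
grip_width: 0.0334
t: 13.92
position: [0.5298, 0.2828, 0.1195]
tcp_rot: [-3.116, -0.399, -0.001]
wrist_force: [0.5, 1.0, -2.3]
grip_width: 0.0337
```

```bash
python3 -m inch '[{"travel":[0,0,-0.005],"rot":[0,0,0]},{"travel":[0,0,-0.01],"rot":[0,0,0]},{"travel":[0,0,-0.015],"rot":[0,0,0]},{"travel":[0,0,-0.015],"rot":[0,0,0]},{"travel":[0,0,-0.015],"rot":[0,0,0]}]'
```

```text
t: 14.33
position: [0.5298, 0.2829, 0.1179]
tcp_rot: [-3.116, -0.399, -0.001]
wrist_force: [-0.3, 0.3, 3.1]
grip_width: 0.0339
```

```bash
python3 -m inch '[{"travel":[0,0,0],"rot":[0,0,0]},{"travel":[0,0,0],"rot":[0,0,0]},{"travel":[0,0,0],"rot":[0,0,0]},{"travel":[0,0,0],"rot":[0,0,0]},{"travel":[0,0,0],"rot":[0,0,0]}]' 0
python3 -m inch '[{"travel":[0,0,0.1],"rot":[0,0,0]},{"travel":[0,0,0.3],"rot":[0,0,0]},{"travel":[0,0,0.55],"rot":[0,0,0]},{"travel":[0,0,0.8],"rot":[0,0,0]},{"travel":[0,0,0.9],"rot":[0,0,0]}]'
python3 -m inch '[{"travel":[0,-0.2,0],"rot":[0,0,0]},{"travel":[0,-0.4,0],"rot":[0,0,0]},{"travel":[0,-0.6,0],"rot":[0,0,0]},{"travel":[0,-0.8,0],"rot":[0,0,0]},{"travel":[0,-1,0],"rot":[0,0,0]}]'
python3 -m inch '[{"travel":[0.1,-0.2,0],"rot":[0,0,0]},{"travel":[0.2,-0.4,0],"rot":[0,0,0]},{"travel":[0.3,-0.6,0],"rot":[0,0,0]},{"travel":[0.4,-0.8,0],"rot":[0,0,0]},{"travel":[0.5,-1,0],"rot":[0,0,0]}]'
python3 -m inch '[{"travel":[0.1,-0.2,0],"rot":[0,0,0]},{"travel":[0.2,-0.4,0],"rot":[0,0,0]},{"travel":[0.3,-0.6,0],"rot":[0,0,0]},{"travel":[0.37,-0.8,0],"rot":[0,0,0]},{"travel":[0.37,-1,0],"rot":[0,0,0]}]'
python3 -m inch '[{"travel":[0,-0.2,0],"rot":[0,0,0]},{"travel":[0,-0.4,0],"rot":[0,0,0]},{"travel":[0,-0.6,0],"rot":[0,0,0]},{"travel":[0,-0.81,0],"rot":[0,0,0]},{"travel":[0,-0.81,0],"rot":[0,0,0]}]'
python3 -m inch '[{"travel":[0,0,-0.25],"rot":[0,0,0]},{"travel":[0,0,-0.5],"rot":[0,0,0]},{"travel":[0,0,-0.75],"rot":[0,0,0]},{"travel":[0,0,-0.95],"rot":[0,0,0]},{"travel":[0,0,-1],"rot":[0,0,0]}]'
python3 - <<'E'
from h import *
s=snap('side'); cv2.imwrite('pics/g3.png',cv2.resize(s['color'][60:340,180:480],None,fx=2,fy=2)[:,:,::-1])
E
```

```text
t: 14.75
position: [0.5296, 0.2828, 0.1174]
tcp_rot: [3.116, 0.399, -0.0]
wrist_force: [-0.1, -0.0, -0.6]
grip_width: 0.0637
t: 15.17
position: [0.5305, 0.2832, 0.2117]
tcp_rot: [-3.115, -0.399, -0.007]
wrist_force: [0.7, -0.5, -0.1]
grip_width: 0.0933
t: 15.58
position: [0.5294, 0.1818, 0.2073]
tcp_rot: [3.116, 0.399, -0.0]
wrist_force: [0.8, 0.2, 1.3]
grip_width: 0.0941
t: 16.0
position: [0.5799, 0.0817, 0.2073]
tcp_rot: [-3.116, -0.399, 0.0]
wrist_force: [-0.1, 0.3, -0.7]
grip_width: 0.094
t: 16.42
position: [0.6172, -0.0183, 0.2069]
tcp_rot: [-3.116, -0.399, 0.001]
wrist_force: [-0.4, 0.7, -0.3]
grip_width: 0.0942
t: 16.83
position: [0.6163, -0.1014, 0.2071]
tcp_rot: [3.116, 0.395, -0.001]
wrist_force: [-0.3, 0.2, -0.5]
grip_width: 0.0941
t: 17.25
position: [0.6151, -0.0973, 0.1038]
tcp_rot: [-3.114, -0.399, 0.008]
wrist_force: [0.1, -0.3, -0.0]
grip_width: 0.0938
```

View pics/g3.png

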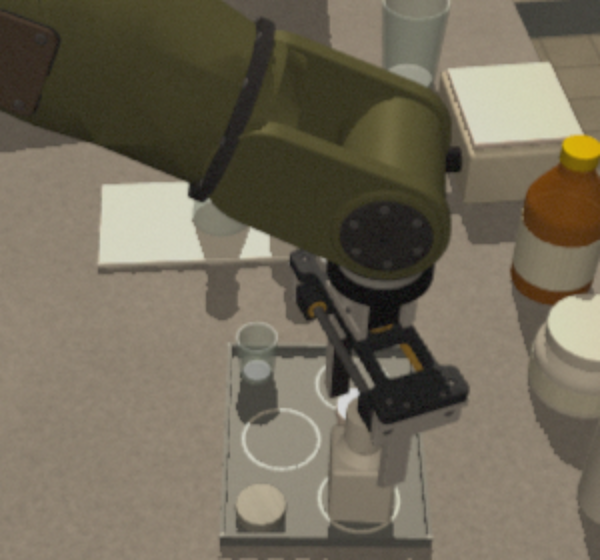

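The fingers straddle the square bottle's cap, and the flask foot shows on the board. I grip it, lift it and carry it to the near slot.

```bash
python3 -m inch '[{"travel":[0,0,0],"rot":[0,0,0]},{"travel":[0,0,0],"rot":[0,0,0]},{"travel":[0,0,0],"rot":[0,0,0]},{"travel":[0,0,0],"rot":[0,0,0]},{"travel":[0,0,0],"rot":[0,0,0]}]' 1
python3 -m inch '[{"travel":[0,0,0],"rot":[0,0,0]},{"travel":[0,0,0],"rot":[0,0,0]},{"travel":[0,0,0],"rot":[0,0,0]},{"travel":[0,0,0],"rot":[0,0,0]},{"travel":[0,0,0],"rot":[0,0,0]}]'
python3 -m inch '[{"travel":[0,0,0.1],"rot":[0,0,0]},{"travel":[0,0,0.3],"rot":[0,0,0]},{"travel":[0,0,0.55],"rot":[0,0,0]},{"travel":[0,0,0.8],"rot":[0,0,0]},{"travel":[0,0,1],"rot":[0,0,0]}]'
python3 -m inch '[{"travel":[-0.1,0.1,0],"rot":[0,0,0]},{"travel":[-0.3,0.3,0],"rot":[0,0,0]},{"travel":[-0.5,0.5,0],"rot":[0,0,0]},{"travel":[-0.7,0.75,0],"rot":[0,0,0]},{"travel":[-0.9,1,0],"rot":[0,0,0]}]'
python3 -m inch '[{"travel":[-0.2,0.2,0],"rot":[0,0,0]},{"travel":[-0.4,0.4,0],"rot":[0,0,0]},{"travel":[-0.55,0.6,0],"rot":[0,0,0]},{"travel":[-0.7,0.8,0],"rot":[0,0,0]},{"travel":[-0.77,1,0],"rot":[0,0,0]}]'
python3 -m inch '[{"travel":[0,0.2,0],"rot":[0,0,0]},{"travel":[0,0.4,0],"rot":[0,0,0]},{"travel":[0,0.6,0],"rot":[0,0,0]},{"travel":[0,0.8,0],"rot":[0,0,0]},{"travel":[0,1,0],"rot":[0,0,0]}]'
python3 -m inch '[{"travel":[0,0.2,0],"rot":[0,0,0]},{"travel":[0,0.4,0],"rot":[0,0,0]},{"travel":[0,0.6,0],"rot":[0,0,0]},{"travel":[0,0.8,0],"rot":[0,0,0]},{"travel":[0,0.85,0],"rot":[0,0,0]}]'
python3 -m inch '[{"travel":[0,0,-0.2],"rot":[0,0,0]},{"travel":[0,0,-0.45],"rot":[0,0,0]},{"travel":[0,0,-0.7],"rot":[0,0,0]},{"travel":[0,0,-0.87],"rot":[0,0,0]},{"travel":[0,0,-0.94],"rot":[0,0,0]}]'
python3 -m inch '[{"travel":[0,0,0],"rot":[0,0,0]},{"travel":[0,0,-0.01],"rot":[0,0,0]},{"travel":[0,0,-0.02],"rot":[0,0,0]},{"travel":[0,0,-0.03],"rot":[0,0,0]},{"travel":[0,0,-0.03],"rot":[0,0,0]}]'
```

```text
t: 17.72
position: [0.6169, -0.0983, 0.1083]
tcp_rot: [3.116, 0.399, 0.002]
wrist_force: [-0.8, -0.4, -0.0]
grip_width: 0.064
t: 18.13
position: [0.6166, -0.0983, 0.1074]
tcp_rot: [-3.116, -0.399, 0.0]
wrist_force: [0.2, -0.5, 1.0]
grip_width: 0.0335
t: 18.55
position: [0.6167, -0.0982, 0.21]
tcp_rot: [3.116, 0.399, 0.002]
wrist_force: [0.4, 1.0, -2.6]
grip_width: 0.0334
t: 18.97
position: [0.5254, 0.0025, 0.2079]
tcp_rot: [-3.116, -0.398, -0.0]
wrist_force: [0.8, 0.0, -2.1]
grip_width: 0.0337
t: 19.38
position: [0.4481, 0.1026, 0.2082]
tcp_rot: [-3.116, -0.399, -0.0]
wrist_force: [0.3, 0.7, -2.1]
grip_width: 0.0337
t: 19.8
position: [0.4494, 0.2028, 0.2081]
tcp_rot: [-3.116, -0.399, -0.001]
wrist_force: [-0.2, 0.4, -2.4]
grip_width: 0.0335
t: 20.22
position: [0.4493, 0.2888, 0.2078]
tcp_rot: [-3.115, -0.402, -0.0]
wrist_force: [-0.1, -0.4, -2.2]
grip_width: 0.0338
t: 20.63
position: [0.4488, 0.2858, 0.1114]
tcp_rot: [3.115, 0.399, -0.005]
wrist_force: [0.3, -0.7, -2.5]
grip_width: 0.0333
t: 21.05
position: [0.4499, 0.2869, 0.1111]
tcp_rot: [-3.116, -0.399, -0.002]
wrist_force: [0.0, 0.2, -2.7]
grip_width: 0.0333
```

```bash
python3 -m inch '[{"travel":[0,0,-0.005],"rot":[0,0,0]},{"travel":[0,0,-0.01],"rot":[0,0,0]},{"travel":[0,0,-0.015],"rot":[0,0,0]},{"travel":[0,0,-0.015],"rot":[0,0,0]},{"travel":[0,0,-0.015],"rot":[0,0,0]}]'
```

```text
t: 21.47
position: [0.4498, 0.2869, 0.1093]
tcp_rot: [-3.116, -0.399, -0.001]
wrist_force: [-1.0, 0.6, 3.9]
grip_width: 0.0336
```

```bash
python3 -m inch '[{"travel":[0,0,0],"rot":[0,0,0]},{"travel":[0,0,0],"rot":[0,0,0]},{"travel":[0,0,0],"rot":[0,0,0]},{"travel":[0,0,0],"rot":[0,0,0]},{"travel":[0,0,0],"rot":[0,0,0]}]' 0
python3 -m inch '[{"travel":[0,0,0.1],"rot":[0,0,0]},{"travel":[0,0,0.3],"rot":[0,0,0]},{"travel":[0,0,0.55],"rot":[0,0,0]},{"travel":[0,0,0.8],"rot":[0,0,0]},{"travel":[0,0,0.95],"rot":[0,0,0]}]'
python3 - <<'E'
from h import *
t=snap('top'); s=snap('side')
a=cv2.resize(t['color'][165:300,270:430],None,fx=2.5,fy=2.5,interpolation=cv2.INTER_CUBIC)
b=cv2.resize(s['color'][60:340,210:410],None,fx=2,fy=2,interpolation=cv2.INTER_CUBIC)
o=np.zeros((560,800,3),np.uint8); o[:a.shape[0],:400]=a; o[:,400:]=b; cv2.imwrite('pics/m.png',o[:,:,::-1])
E
```

```text
t: 21.88
position: [0.4496, 0.2867, 0.1089]
tcp_rot: [3.116, 0.399, -0.0]
wrist_force: [0.3, -0.1, -0.7]
grip_width: 0.0639
t: 22.3
position: [0.4501, 0.287, 0.2074]
tcp_rot: [-3.115, -0.399, -0.005]
wrist_force: [0.7, -0.2, 0.2]
grip_width: 0.0933
```

View pics/m.png

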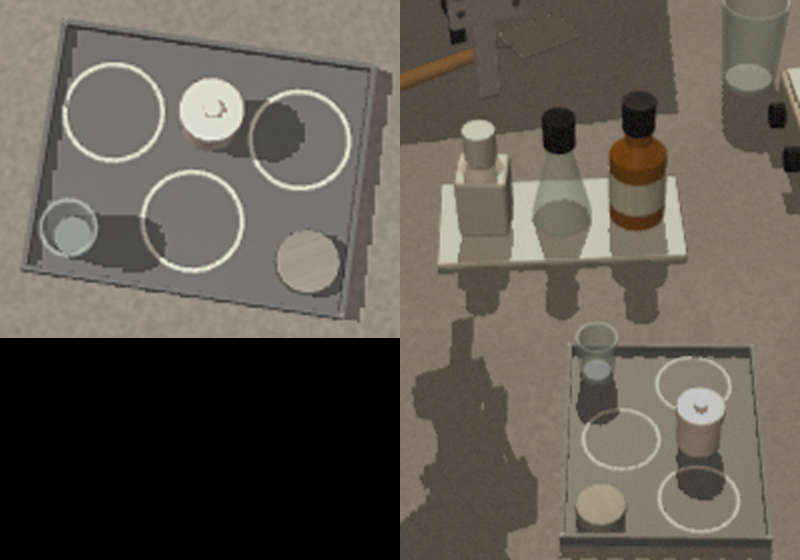

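All three containers stand on the board, and the tray shows three empty rings, the jar lid at crop (211,110), and the beaker and dish untouched. Next I measure the rings and the jar.

```bash
python3 - <<'E'
from h import *
t=snap('top'); s=snap('side')
G=[(.633,.0313),(.616,-.0996),(.557,-.0253)]
for n,im in(('top',t),('side',s)):
    v=im['color'].min(2).astype(int); m=(v>150).astype(np.uint8)
    for g in G:
        u0,v0=proj(im,(*g,.006)); yy,xx=np.nonzero(m)
        w=np.array([ray(im,x,y,.006)[:2] for x,y in zip(xx,yy) if abs(x-u0)<30 and abs(y-v0)<30])
        c=np.array(g)
        for _ in range(4):
            r=np.linalg.norm(w-c,axis=1); k=w[abs(r-.0355)<.005]; A=np.c_[2*k,np.ones(len(k))]; q=np.linalg.lstsq(A,(k**2).sum(1),rcond=None)[0]; c=q[:2]
        print(n,'ring',c.round(4),'r',np.sqrt(q[2]+c@c).round(4),len(k))
for n,im,e in(('top',t,(270+211.5/2.5,165+110/2.5)),('side',s,(210+300/2,60+408/2))): print('lid',n,ray(im,*e,.056))
# lid mask top
v=t['color'].min(2); m=np.zeros(v.shape,np.uint8); m[190:222,335:372]=v[190:222,335:372]>165
k=max(cv2.findContours(m,0,1)[0],key=cv2.contourArea); c,r=cv2.minEnclosingCircle(k); print(c,r,ray(t,*c,.056))
# pan
e=np.array(t['color']).astype(int)
v=t['color'].min(2); m=np.zeros(v.shape,np.uint8); m[255:348,475:580]=v[255:348,475:580]<165
k=max(cv2.findContours(m,0,1)[0],key=cv2.contourArea); print('pan bb',cv2.boundingRect(k))
print(ray(t,525.5,305.5,.06))
E
```

```text
top ring [0.6338 0.0329] r 0.0345 224
top ring [ 0.6176 -0.0981] r 0.0345 189
top ring [ 0.5582 -0.0242] r 0.0344 208
side ring [0.632  0.0319] r 0.0354 182
side ring [ 0.6156 -0.0964] r 0.0343 122
side ring [ 0.5562 -0.0225] r 0.0344 129
lid top [ 0.62567306 -0.03485088  0.056     ]
lid side [ 0.62443096 -0.03680502  0.056     ]
(354.1654052734375, 208.5300750732422) 12.650707244873047 [ 0.62645316 -0.03411043  0.056     ]
pan bb (487, 269, 78, 73)
[ 0.47371367 -0.31288785  0.06      ]
```

```bash
python3 -m inch '[{"travel":[0,-0.2,0],"rot":[0,0,0]},{"travel":[0,-0.4,0],"rot":[0,0,0]},{"travel":[0,-0.6,0],"rot":[0,0,0]},{"travel":[0,-0.8,0],"rot":[0,0,0]},{"travel":[0,-1,0],"rot":[0,0,0]}]'
python3 -m inch '[{"travel":[0.2,-0.2,0],"rot":[0,0,0]},{"travel":[0.4,-0.4,0],"rot":[0,0,0]},{"travel":[0.6,-0.6,0],"rot":[0,0,0]},{"travel":[0.8,-0.8,0],"rot":[0,0,0]},{"travel":[1,-1,0],"rot":[0,0,0]}]'
python3 -m inch '[{"travel":[0.2,-0.2,0],"rot":[0,0,0]},{"travel":[0.4,-0.4,0],"rot":[0,0,0]},{"travel":[0.6,-0.6,0],"rot":[0,0,0]},{"travel":[0.76,-0.8,0],"rot":[0,0,0]},{"travel":[0.76,-1,0],"rot":[0,0,0]}]'
python3 -m inch '[{"travel":[0,-0.2,0],"rot":[0,0,0]},{"travel":[0,-0.22,-0.2],"rot":[0,0,0]},{"travel":[0,-0.22,-0.4],"rot":[0,0,0]},{"travel":[0,-0.22,-0.6],"rot":[0,0,0]},{"travel":[0,-0.22,-0.8],"rot":[0,0,0]}]'
python3 -m inch '[{"travel":[0,0,-0.2],"rot":[0,0,0]},{"travel":[0,0,-0.4],"rot":[0,0,0]},{"travel":[0,0,-0.6],"rot":[0,0,0]},{"travel":[0,0,-0.8],"rot":[0,0,0]},{"travel":[0,0,-0.84],"rot":[0,0,0]}]'
python3 -m inch '[{"travel":[0,0,0],"rot":[0,0,0]},{"travel":[0,0,0],"rot":[0,0,0]},{"travel":[0,0,0],"rot":[0,0,0]}]'
python3 -m inch '[{"travel":[0,0,0],"rot":[0,0,0]},{"travel":[0,0,0],"rot":[0,0,0]},{"travel":[0,0,0],"rot":[0,0,0]},{"travel":[0,0,0],"rot":[0,0,0]},{"travel":[0,0,0],"rot":[0,0,0]}]' 1
python3 -m inch '[{"travel":[0,0,0],"rot":[0,0,0]},{"travel":[0,0,0],"rot":[0,0,0]},{"travel":[0,0,0],"rot":[0,0,0]},{"travel":[0,0,0],"rot":[0,0,0]}]'
python3 -m inch '[{"travel":[0,0,0.05],"rot":[0,0,0]},{"travel":[0,0,0.15],"rot":[0,0,0]},{"travel":[0,0,0.25],"rot":[0,0,0]},{"travel":[0,0,0.3],"rot":[0,0,0]},{"travel":[0,0,0.3],"rot":[0,0,0]}]'
python3 - <<'E'
from h import *
s=snap('side'); cv2.imwrite('pics/g4.png',cv2.resize(s['color'][140:360,240:460],None,fx=2.5,fy=2.5)[:,:,::-1])
E
```

```text
t: 22.92
position: [0.4489, 0.1857, 0.2025]
tcp_rot: [3.116, 0.399, -0.004]
wrist_force: [-0.4, 0.3, -0.4]
grip_width: 0.0938
t: 23.33
position: [0.5499, 0.0855, 0.2024]
tcp_rot: [-3.116, -0.399, 0.004]
wrist_force: [-0.4, -0.7, -0.6]
grip_width: 0.0938
t: 23.75
position: [0.6268, -0.0144, 0.2015]
tcp_rot: [-3.116, -0.399, 0.004]
wrist_force: [-1.1, -0.3, -0.7]
grip_width: 0.0944
t: 24.17
position: [0.6248, -0.0354, 0.1214]
tcp_rot: [-3.116, -0.398, 0.004]
wrist_force: [0.1, -0.4, -0.5]
grip_width: 0.0939
t: 24.58
position: [0.6232, -0.035, 0.0351]
tcp_rot: [-3.114, -0.399, 0.011]
wrist_force: [-0.1, 0.2, -1.4]
grip_width: 0.0937
t: 24.83
position: [0.6261, -0.0353, 0.0411]
tcp_rot: [3.116, 0.399, 0.002]
wrist_force: [-0.1, -0.6, 0.4]
grip_width: 0.094
t: 25.25
position: [0.6257, -0.0352, 0.0401]
tcp_rot: [3.116, 0.399, 0.0]
wrist_force: [0.9, 0.9, -0.1]
grip_width: 0.0638
t: 25.58
position: [0.6256, -0.0352, 0.04]
tcp_rot: [-3.116, -0.399, 0.0]
wrist_force: [-0.3, 0.0, 0.1]
grip_width: 0.0436
t: 26.0
position: [0.6264, -0.0353, 0.0721]
tcp_rot: [3.115, 0.399, 0.005]
wrist_force: [-0.4, 0.9, -0.7]
grip_width: 0.0432
```

View pics/g4.png

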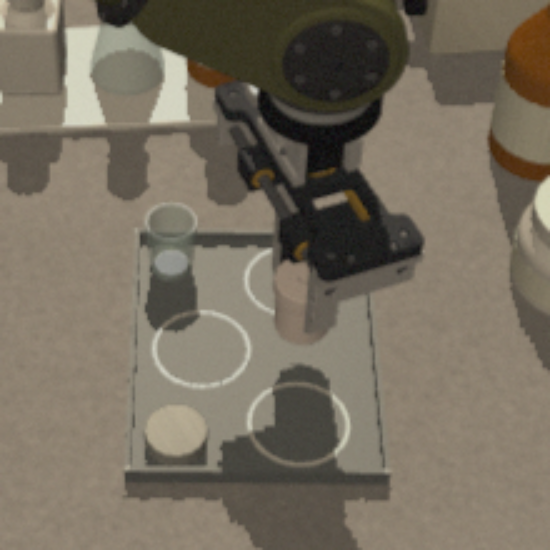

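The jar is lifted upright in the grip (width 43 mm, body and lid together), and the rest of the tray is undisturbed. Next I carry it to the pan.

```bash
python3 -m inch '[{"travel":[0,0,0.2],"rot":[0,0,0]},{"travel":[0,0,0.4],"rot":[0,0,0]},{"travel":[0,0,0.6],"rot":[0,0,0]},{"travel":[0,0,0.8],"rot":[0,0,0]},{"travel":[0,0,0.8],"rot":[0,0,0]}]'
python3 -m inch '[{"travel":[-0.1,-0.1,0],"rot":[0,0,0]},{"travel":[-0.2,-0.3,0],"rot":[0,0,0]},{"travel":[-0.3,-0.5,0],"rot":[0,0,0]},{"travel":[-0.45,-0.75,0],"rot":[0,0,0]},{"travel":[-0.6,-1,0],"rot":[0,0,0]}]'
python3 -m inch '[{"travel":[-0.1,-0.2,0],"rot":[0,0,0]},{"travel":[-0.2,-0.4,0],"rot":[0,0,0]},{"travel":[-0.3,-0.6,0],"rot":[0,0,0]},{"travel":[-0.45,-0.8,0],"rot":[0,0,0]},{"travel":[-0.6,-1,0],"rot":[0,0,0]}]'
python3 -m inch '[{"travel":[-0.1,-0.2,0],"rot":[0,0,0]},{"travel":[-0.2,-0.4,0],"rot":[0,0,0]},{"travel":[-0.3,-0.6,0],"rot":[0,0,0]},{"travel":[-0.32,-0.77,0],"rot":[0,0,0]},{"travel":[-0.32,-0.77,0],"rot":[0,0,0]}]'
python3 -m inch '[{"travel":[0,0,-0.1],"rot":[0,0,0]},{"travel":[0,0,-0.25],"rot":[0,0,0]},{"travel":[0,0,-0.4],"rot":[0,0,0]},{"travel":[0,0,-0.5],"rot":[0,0,0]},{"travel":[0,0,-0.52],"rot":[0,0,0]}]'
python3 -m inch '[{"travel":[0,0,0],"rot":[0,0,0]},{"travel":[0,0,-0.01],"rot":[0,0,0]},{"travel":[0,0,-0.02],"rot":[0,0,0]},{"travel":[0,0,-0.02],"rot":[0,0,0]},{"travel":[0,0,-0.02],"rot":[0,0,0]}]'
python3 - <<'E'
from h import *
s=snap('side'); cv2.imwrite('pics/g5.png',cv2.resize(s['color'][280:480,160:400],None,fx=3,fy=3)[:,:,::-1])
E
```

```text
t: 26.47
position: [0.627, -0.0354, 0.1537]
tcp_rot: [3.115, 0.399, 0.008]
wrist_force: [0.1, -0.6, -0.3]
grip_width: 0.0434
t: 26.88
position: [0.5645, -0.1358, 0.1484]
tcp_rot: [-3.115, -0.4, 0.002]
wrist_force: [1.0, -0.0, -0.4]
grip_width: 0.0433
t: 27.3
position: [0.5045, -0.2359, 0.1485]
tcp_rot: [-3.115, -0.399, 0.002]
wrist_force: [0.7, 1.5, -1.3]
grip_width: 0.0433
t: 27.72
position: [0.4725, -0.3145, 0.1486]
tcp_rot: [-3.116, -0.395, 0.002]
wrist_force: [-0.2, 0.7, -1.7]
grip_width: 0.0435
t: 28.13
position: [0.473, -0.3107, 0.0952]
tcp_rot: [-3.113, -0.4, 0.004]
wrist_force: [0.7, -0.1, -1.5]
grip_width: 0.0431
t: 28.55
position: [0.4738, -0.3123, 0.0964]
tcp_rot: [3.116, 0.399, 0.001]
wrist_force: [-0.1, -1.1, -1.9]
grip_width: 0.0435
```

View pics/g5.png

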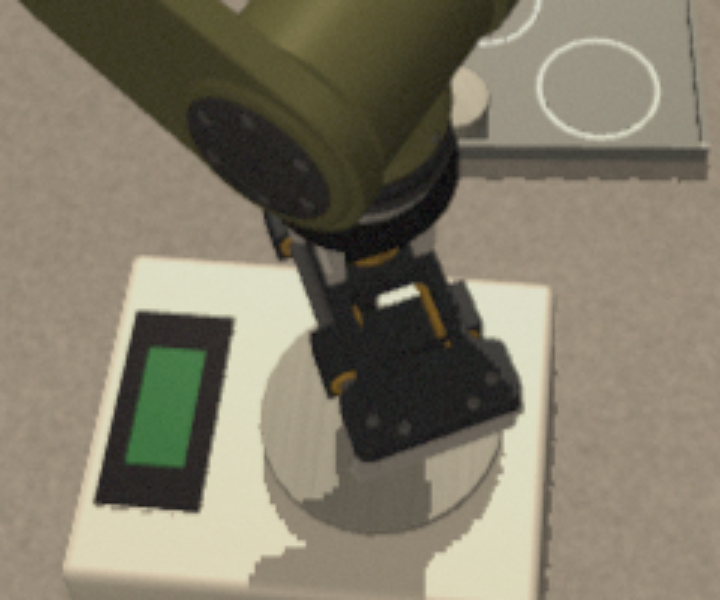

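The jar is over the pan at the measured centre, with the gripper hiding it. I lower it to contact.

```bash
python3 -c "
from h import *
s=snap('side'); print(ray(s,287.3,423,.06), proj(s,(.4737,-.3125,.06)))"
python3 -m inch '[{"travel":[0,0,-0.005],"rot":[0,0,0]},{"travel":[0,0,-0.01],"rot":[0,0,0]},{"travel":[0,0,-0.015],"rot":[0,0,0]},{"travel":[0,0,-0.015],"rot":[0,0,0]},{"travel":[0,0,-0.015],"rot":[0,0,0]}]'
python3 -m inch '[{"travel":[0,0,-0.005],"rot":[0,0,0]},{"travel":[0,0,-0.01],"rot":[0,0,0]},{"travel":[0,0,-0.01],"rot":[0,0,0]},{"travel":[0,0,-0.01],"rot":[0,0,0]}]'
```

```text
[ 0.47324458 -0.31852561  0.06      ] [287.26585011 418.99929127]
t: 29.07
position: [0.4736, -0.3122, 0.0944]
tcp_rot: [-3.116, -0.399, 0.0]
wrist_force: [-0.1, 1.1, -1.5]
grip_width: 0.0436
t: 29.4
position: [0.4738, -0.3123, 0.0939]
tcp_rot: [3.116, 0.399, 0.001]
wrist_force: [-1.9, 1.9, 6.5]
grip_width: 0.0433
```

```bash
python3 -m inch '[{"travel":[0,0,0],"rot":[0,0,0]},{"travel":[0,0,0],"rot":[0,0,0]},{"travel":[0,0,0],"rot":[0,0,0]},{"travel":[0,0,0],"rot":[0,0,0]},{"travel":[0,0,0],"rot":[0,0,0]}]' 0
python3 -m inch '[{"travel":[0,0,0.1],"rot":[0,0,0]},{"travel":[0,0,0.3],"rot":[0,0,0]},{"travel":[0,0,0.55],"rot":[0,0,0]},{"travel":[0,0,0.8],"rot":[0,0,0]},{"travel":[0,0,1],"rot":[0,0,0]}]'
python3 -m inch '[{"travel":[0,0.2,0.04],"rot":[0,0,0]},{"travel":[0,0.4,0.08],"rot":[0,0,0]},{"travel":[0,0.6,0.12],"rot":[0,0,0]},{"travel":[0,0.8,0.16],"rot":[0,0,0]},{"travel":[0,1,0.2],"rot":[0,0,0]}]'
python3 -m inch '[{"travel":[0.1,0.2,0],"rot":[0,0,0]},{"travel":[0.2,0.4,0],"rot":[0,0,0]},{"travel":[0.3,0.6,0],"rot":[0,0,0]},{"travel":[0.4,0.8,0],"rot":[0,0,0]},{"travel":[0.5,1,0],"rot":[0,0,0]}]'
python3 -m inch '[{"travel":[0.1,0.2,0],"rot":[0,0,0]},{"travel":[0.2,0.4,0],"rot":[0,0,0]},{"travel":[0.3,0.6,0],"rot":[0,0,0]},{"travel":[0.4,0.8,0],"rot":[0,0,0]},{"travel":[0.5,1,0],"rot":[0,0,0]}]'
python3 -m inch '[{"travel":[0.1,0.2,0],"rot":[0,0,0]},{"travel":[0.2,0.4,0],"rot":[0,0,0]},{"travel":[0.3,0.6,0],"rot":[0,0,0]},{"travel":[0.36,0.8,0],"rot":[0,0,0]},{"travel":[0.36,1,0],"rot":[0,0,0]}]'
python3 -m inch '[{"travel":[0,0.2,0],"rot":[0,0,0]},{"travel":[0,0.4,0],"rot":[0,0,0]},{"travel":[0,0.6,0],"rot":[0,0,0]},{"travel":[0,0.8,0],"rot":[0,0,0]},{"travel":[0,1,0],"rot":[0,0,0]}]'
python3 -m inch '[{"travel":[0,0.2,0],"rot":[0,0,0]},{"travel":[0,0.4,0],"rot":[0,0,0]},{"travel":[0,0.6,0],"rot":[0,0,0]},{"travel":[0,0.8,0],"rot":[0,0,0]},{"travel":[0,0.92,0],"rot":[0,0,0]}]'
python3 - <<'E'
from h import *
t=snap('top'); s=snap('side')
a=cv2.resize(t['color'][235:415,440:600],None,fx=2.5,fy=2.5,interpolation=cv2.INTER_CUBIC)
b=cv2.resize(s['color'][340:480,170:370],None,fx=2,fy=2,interpolation=cv2.INTER_CUBIC)
o=np.zeros((450,800,3),np.uint8); o[:a.shape[0],:400]=a; o[:280,400:]=b; cv2.imwrite('pics/pan.png',o[:,:,::-1])
E
```

```text
t: 29.82
position: [0.4736, -0.3122, 0.0933]
tcp_rot: [-3.116, -0.399, 0.0]
wrist_force: [0.7, -0.6, 0.7]
grip_width: 0.0732
t: 30.23
position: [0.4738, -0.3124, 0.1962]
tcp_rot: [3.115, 0.399, 0.002]
wrist_force: [0.4, 1.2, -0.7]
grip_width: 0.0938
t: 30.65
position: [0.4735, -0.2113, 0.2145]
tcp_rot: [3.116, 0.399, 0.001]
wrist_force: [0.5, -0.5, 0.2]
grip_width: 0.0939
t: 31.07
position: [0.524, -0.1112, 0.2144]
tcp_rot: [3.116, 0.399, 0.001]
wrist_force: [-0.2, 0.2, 0.9]
grip_width: 0.0942
t: 31.48
position: [0.574, -0.0112, 0.2143]
tcp_rot: [3.116, 0.399, 0.001]
wrist_force: [0.8, 0.5, -0.3]
grip_width: 0.0942
t: 31.9
position: [0.6102, 0.0888, 0.214]
tcp_rot: [3.116, 0.399, 0.001]
wrist_force: [-0.6, -0.5, -0.3]
grip_width: 0.0943
t: 32.32
position: [0.6095, 0.1888, 0.2143]
tcp_rot: [-3.116, -0.399, -0.001]
wrist_force: [-0.4, -0.4, -0.2]
grip_width: 0.0939
t: 32.73
position: [0.6093, 0.2816, 0.2141]
tcp_rot: [-3.116, -0.401, -0.0]
wrist_force: [-0.2, -0.5, -0.3]
grip_width: 0.094
```

View pics/pan.png

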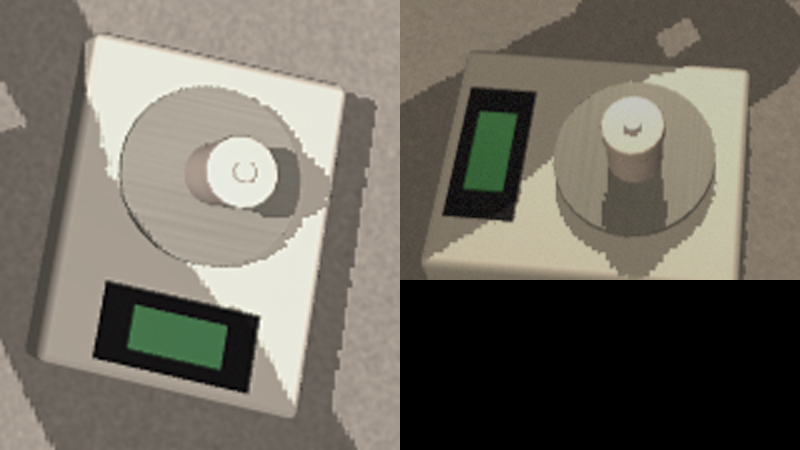

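The jar stands upright near the pan centre. The lid is at crop (242,172) and the pan at (210,176); the offset is what its height should give, and I check it numerically.

```bash
python3 - <<'E'
from h import *
t=snap('top'); s=snap('side')
print('lid',ray(t,440+242/2.5,235+172/2.5,.11),ray(s,170+233/2,340+124/2,.11))
print('pan',ray(t,440+210/2.5,235+176/2.5,.06),ray(s,170+235.5/2,340+157/2,.06))
print(robot.observe()['position'])
E
python3 -m inch '[{"travel":[0,0,-0.25],"rot":[0,0,0]},{"travel":[0,0,-0.5],"rot":[0,0,0]},{"travel":[0,0,-0.75],"rot":[0,0,0]},{"travel":[0,0,-0.83],"rot":[0,0,0]},{"travel":[0,0,-0.83],"rot":[0,0,0]}]'
python3 -m inch '[{"travel":[0,0,0],"rot":[0,0,0]},{"travel":[0,0,0],"rot":[0,0,0]},{"travel":[0,0,0],"rot":[0,0,0]},{"travel":[0,0,0],"rot":[0,0,0]},{"travel":[0,0,0],"rot":[0,0,0]}]' 1
python3 -m inch '[{"travel":[0,0,0],"rot":[0,0,0]},{"travel":[0,0,0],"rot":[0,0,0]},{"travel":[0,0,0],"rot":[0,0,0]},{"travel":[0,0,0],"rot":[0,0,0]},{"travel":[0,0,0],"rot":[0,0,0]}]'
```

```text
lid [ 0.47443897 -0.31271233  0.11      ] [ 0.47439068 -0.31176369  0.11      ]
pan [ 0.4738049  -0.31048438  0.06      ] [ 0.47444886 -0.31182267  0.06      ]
[0.60965027 0.27916562 0.21359418]
t: 33.35
position: [0.6091, 0.2784, 0.1286]
tcp_rot: [3.115, 0.397, -0.006]
wrist_force: [0.1, -0.5, 0.1]
grip_width: 0.094
t: 33.77
position: [0.6098, 0.2799, 0.1313]
tcp_rot: [-3.116, -0.399, -0.002]
wrist_force: [-0.2, -0.0, -0.8]
grip_width: 0.064
t: 34.18
position: [0.6096, 0.2798, 0.1304]
tcp_rot: [-3.116, -0.399, 0.0]
wrist_force: [-0.0, 0.4, 0.0]
grip_width: 0.0336
```

The jar is within about 2 mm of the pan centre in both views, and the amber cap is gripped. Now the return to the amber's place (.632,.031).

```bash
python3 -m inch '[{"travel":[0,0,0.1],"rot":[0,0,0]},{"travel":[0,0,0.3],"rot":[0,0,0]},{"travel":[0,0,0.55],"rot":[0,0,0]},{"travel":[0,0,0.8],"rot":[0,0,0]},{"travel":[0,0,1],"rot":[0,0,0]}]'
python3 -m inch '[{"travel":[0,-0.1,0],"rot":[0,0,0]},{"travel":[0,-0.3,0],"rot":[0,0,0]},{"travel":[0,-0.5,0],"rot":[0,0,0]},{"travel":[0,-0.75,0],"rot":[0,0,0]},{"travel":[0,-1,0],"rot":[0,0,0]}]'
python3 -m inch '[{"travel":[0.04,-0.2,0],"rot":[0,0,0]},{"travel":[0.08,-0.4,0],"rot":[0,0,0]},{"travel":[0.12,-0.6,0],"rot":[0,0,0]},{"travel":[0.16,-0.8,0],"rot":[0,0,0]},{"travel":[0.2,-1,0],"rot":[0,0,0]}]'
python3 -m inch '[{"travel":[0.02,-0.2,0],"rot":[0,0,0]},{"travel":[0.022,-0.35,0],"rot":[0,0,0]},{"travel":[0.022,-0.45,0],"rot":[0,0,0]},{"travel":[0.022,-0.486,0],"rot":[0,0,0]},{"travel":[0.022,-0.486,0],"rot":[0,0,0]}]'
python3 -m inch '[{"travel":[0,0,-0.2],"rot":[0,0,0]},{"travel":[0,0,-0.45],"rot":[0,0,0]},{"travel":[0,0,-0.7],"rot":[0,0,0]},{"travel":[0,0,-0.87],"rot":[0,0,0]},{"travel":[0,0,-0.95],"rot":[0,0,0]}]'
python3 -m inch '[{"travel":[0,0,-0.01],"rot":[0,0,0]},{"travel":[0,0,-0.03],"rot":[0,0,0]},{"travel":[0,0,-0.05],"rot":[0,0,0]},{"travel":[0,0,-0.055],"rot":[0,0,0]},{"travel":[0,0,-0.055],"rot":[0,0,0]}]'
```

```text
t: 34.6
position: [0.6097, 0.2798, 0.2331]
tcp_rot: [-3.116, -0.399, -0.002]
wrist_force: [0.9, 0.5, -2.3]
grip_width: 0.0334
t: 35.02
position: [0.609, 0.1782, 0.229]
tcp_rot: [3.116, 0.4, -0.003]
wrist_force: [1.2, -0.1, -2.3]
grip_width: 0.0339
t: 35.43
position: [0.6292, 0.078, 0.2292]
tcp_rot: [3.116, 0.399, -0.003]
wrist_force: [-0.2, 1.0, -2.5]
grip_width: 0.0335
t: 35.85
position: [0.6316, 0.0306, 0.2302]
tcp_rot: [-3.116, -0.398, 0.001]
wrist_force: [-0.4, 0.3, -2.8]
grip_width: 0.034
t: 36.27
position: [0.6307, 0.0323, 0.1327]
tcp_rot: [-3.115, -0.401, 0.006]
wrist_force: [0.0, 0.1, -2.7]
grip_width: 0.0335
t: 36.68
position: [0.6321, 0.0312, 0.1307]
tcp_rot: [3.116, 0.399, 0.002]
wrist_force: [-0.0, -0.3, -2.5]
grip_width: 0.0337
```

```bash
python3 -m inch '[{"travel":[0,0,-0.005],"rot":[0,0,0]},{"travel":[0,0,-0.01],"rot":[0,0,0]},{"travel":[0,0,-0.015],"rot":[0,0,0]},{"travel":[0,0,-0.015],"rot":[0,0,0]},{"travel":[0,0,-0.015],"rot":[0,0,0]}]'
```

```text
t: 37.1
position: [0.6318, 0.0311, 0.1285]
tcp_rot: [3.116, 0.399, -0.0]
wrist_force: [0.0, 1.0, -2.8]
grip_width: 0.0334
```

```bash
python3 -m inch '[{"travel":[0,0,-0.005],"rot":[0,0,0]},{"travel":[0,0,-0.01],"rot":[0,0,0]},{"travel":[0,0,-0.01],"rot":[0,0,0]},{"travel":[0,0,-0.01],"rot":[0,0,0]}]'
```

```text
t: 37.43
position: [0.6322, 0.0313, 0.1283]
tcp_rot: [3.116, 0.399, 0.002]
wrist_force: [-1.4, 0.9, 5.9]
grip_width: 0.0338
```

The amber bottle has touched down. I release it and fetch the square bottle.

```bash
python3 -m inch '[{"travel":[0,0,0],"rot":[0,0,0]},{"travel":[0,0,0],"rot":[0,0,0]},{"travel":[0,0,0],"rot":[0,0,0]},{"travel":[0,0,0],"rot":[0,0,0]},{"travel":[0,0,0],"rot":[0,0,0]}]' 0
python3 -m inch '[{"travel":[0,0,0.1],"rot":[0,0,0]},{"travel":[0,0,0.3],"rot":[0,0,0]},{"travel":[0,0,0.55],"rot":[0,0,0]},{"travel":[0,0,0.8],"rot":[0,0,0]},{"travel":[0,0,0.82],"rot":[0,0,0]}]'
python3 -m inch '[{"travel":[-0.2,0.2,0],"rot":[0,0,0]},{"travel":[-0.4,0.4,0],"rot":[0,0,0]},{"travel":[-0.6,0.6,0],"rot":[0,0,0]},{"travel":[-0.8,0.8,0],"rot":[0,0,0]},{"travel":[-1,1,0],"rot":[0,0,0]}]'
python3 -m inch '[{"travel":[-0.2,0.2,0],"rot":[0,0,0]},{"travel":[-0.4,0.4,0],"rot":[0,0,0]},{"travel":[-0.6,0.6,0],"rot":[0,0,0]},{"travel":[-0.8,0.8,0],"rot":[0,0,0]},{"travel":[-0.82,1,0],"rot":[0,0,0]}]'
python3 -m inch '[{"travel":[0,0.2,0],"rot":[0,0,0]},{"travel":[0,0.4,0],"rot":[0,0,0]},{"travel":[0,0.556,0],"rot":[0,0,0]},{"travel":[0,0.556,0],"rot":[0,0,0]},{"travel":[0,0.556,0],"rot":[0,0,0]}]'
python3 -m inch '[{"travel":[0,0,-0.25],"rot":[0,0,0]},{"travel":[0,0,-0.5],"rot":[0,0,0]},{"travel":[0,0,-0.75],"rot":[0,0,0]},{"travel":[0,0,-0.95],"rot":[0,0,0]},{"travel":[0,0,-1],"rot":[0,0,0]}]'
python3 -m inch '[{"travel":[0,0,0],"rot":[0,0,0]},{"travel":[0,0,0],"rot":[0,0,0]},{"travel":[0,0,0],"rot":[0,0,0]}]'
```

```text
t: 37.85
position: [0.6318, 0.0311, 0.1273]
tcp_rot: [3.116, 0.399, -0.0]
wrist_force: [-0.5, -1.2, 0.0]
grip_width: 0.0636
t: 38.27
position: [0.6332, 0.0312, 0.2154]
tcp_rot: [3.115, 0.399, 0.012]
wrist_force: [0.0, 0.0, 0.8]
grip_width: 0.0933
t: 38.68
position: [0.5307, 0.1319, 0.2098]
tcp_rot: [-3.116, -0.399, -0.0]
wrist_force: [0.6, -0.0, -0.0]
grip_width: 0.0939
t: 39.1
position: [0.4475, 0.2321, 0.2101]
tcp_rot: [-3.116, -0.4, -0.0]
wrist_force: [0.9, 1.1, 0.0]
grip_width: 0.0938
t: 39.52
position: [0.4496, 0.2869, 0.2094]
tcp_rot: [3.116, 0.401, -0.0]
wrist_force: [-0.7, -1.0, -0.2]
grip_width: 0.094
t: 39.93
position: [0.4488, 0.2851, 0.1067]
tcp_rot: [3.115, 0.398, -0.006]
wrist_force: [0.4, -0.7, 0.7]
grip_width: 0.0938
t: 40.18
position: [0.4505, 0.2868, 0.111]
tcp_rot: [-3.115, -0.399, -0.003]
wrist_force: [0.3, 0.4, 0.2]
grip_width: 0.0944
```

```bash
python3 -m inch '[{"travel":[0,0,0],"rot":[0,0,0]},{"travel":[0,0,0],"rot":[0,0,0]},{"travel":[0,0,0],"rot":[0,0,0]},{"travel":[0,0,0],"rot":[0,0,0]},{"travel":[0,0,0],"rot":[0,0,0]}]' 1
python3 -m inch '[{"travel":[0,0,0],"rot":[0,0,0]},{"travel":[0,0,0],"rot":[0,0,0]},{"travel":[0,0,0],"rot":[0,0,0]},{"travel":[0,0,0],"rot":[0,0,0]},{"travel":[0,0,0],"rot":[0,0,0]}]'
python3 -m inch '[{"travel":[0,0,0.1],"rot":[0,0,0]},{"travel":[0,0,0.3],"rot":[0,0,0]},{"travel":[0,0,0.55],"rot":[0,0,0]},{"travel":[0,0,0.8],"rot":[0,0,0]},{"travel":[0,0,1],"rot":[0,0,0]}]'
python3 -m inch '[{"travel":[0,-0.1,0],"rot":[0,0,0]},{"travel":[0,-0.3,0],"rot":[0,0,0]},{"travel":[0,-0.5,0],"rot":[0,0,0]},{"travel":[0,-0.75,0],"rot":[0,0,0]},{"travel":[0,-1,0],"rot":[0,0,0]}]'
python3 -m inch '[{"travel":[0,-0.2,0],"rot":[0,0,0]},{"travel":[0,-0.4,0],"rot":[0,0,0]},{"travel":[0,-0.6,0],"rot":[0,0,0]},{"travel":[0,-0.8,0],"rot":[0,0,0]},{"travel":[0,-1,0],"rot":[0,0,0]}]'
python3 -m inch '[{"travel":[0,-0.2,0],"rot":[0,0,0]},{"travel":[0,-0.4,0],"rot":[0,0,0]},{"travel":[0,-0.6,0],"rot":[0,0,0]},{"travel":[0,-0.8,0],"rot":[0,0,0]},{"travel":[0,-1,0],"rot":[0,0,0]}]'
python3 -m inch '[{"travel":[0.15,-0.2,0],"rot":[0,0,0]},{"travel":[0.3,-0.4,0],"rot":[0,0,0]},{"travel":[0.45,-0.6,0],"rot":[0,0,0]},{"travel":[0.65,-0.8,0],"rot":[0,0,0]},{"travel":[0.85,-0.85,0],"rot":[0,0,0]}]'
python3 -m inch '[{"travel":[0.2,0,0],"rot":[0,0,0]},{"travel":[0.4,0,0],"rot":[0,0,0]},{"travel":[0.6,0,0],"rot":[0,0,0]},{"travel":[0.75,0,0],"rot":[0,0,0]},{"travel":[0.82,0,0],"rot":[0,0,0]}]'
python3 -m inch '[{"travel":[0,0,0],"rot":[0,0,0]},{"travel":[0,0,0],"rot":[0,0,0]}]'
```

```text
t: 40.6
position: [0.4499, 0.2868, 0.1096]
tcp_rot: [-3.116, -0.399, -0.0]
wrist_force: [-0.4, -0.0, 0.1]
grip_width: 0.0638
t: 41.02
position: [0.4498, 0.2868, 0.1094]
tcp_rot: [-3.116, -0.399, 0.0]
wrist_force: [-0.0, 0.4, 0.2]
grip_width: 0.0334
t: 41.43
position: [0.4499, 0.2868, 0.2119]
tcp_rot: [-3.116, -0.399, -0.002]
wrist_force: [0.7, 0.4, -1.9]
grip_width: 0.0334
t: 41.85
position: [0.4491, 0.1852, 0.2085]
tcp_rot: [3.116, 0.4, -0.002]
wrist_force: [0.1, -0.0, -3.3]
grip_width: 0.0335
t: 42.27
position: [0.4491, 0.0853, 0.2086]
tcp_rot: [3.116, 0.399, -0.002]
wrist_force: [-0.6, 0.1, -2.9]
grip_width: 0.0334
t: 42.68
position: [0.449, -0.0146, 0.2086]
tcp_rot: [-3.116, -0.399, 0.002]
wrist_force: [0.0, -0.3, -2.8]
grip_width: 0.0336
t: 43.1
position: [0.5347, -0.1011, 0.2084]
tcp_rot: [3.117, 0.396, -0.002]
wrist_force: [-0.8, -0.9, -2.1]
grip_width: 0.0332
t: 43.52
position: [0.6173, -0.0986, 0.2079]
tcp_rot: [-3.116, -0.399, 0.003]
wrist_force: [-0.8, 0.8, -1.7]
grip_width: 0.0332
t: 43.68
position: [0.6161, -0.0984, 0.2086]
tcp_rot: [-3.116, -0.399, 0.002]
wrist_force: [-0.4, 1.3, -2.1]
grip_width: 0.0334
```

```bash
python3 -m inch '[{"travel":[0,0,-0.2],"rot":[0,0,0]},{"travel":[0,0,-0.45],"rot":[0,0,0]},{"travel":[0,0,-0.7],"rot":[0,0,0]},{"travel":[0,0,-0.87],"rot":[0,0,0]},{"travel":[0,0,-0.95],"rot":[0,0,0]}]'
python3 -m inch '[{"travel":[0,0,-0.01],"rot":[0,0,0]},{"travel":[0,0,-0.03],"rot":[0,0,0]},{"travel":[0,0,-0.05],"rot":[0,0,0]},{"travel":[0,0,-0.06],"rot":[0,0,0]},{"travel":[0,0,-0.06],"rot":[0,0,0]}]'
python3 -m inch '[{"travel":[0,0,-0.005],"rot":[0,0,0]},{"travel":[0,0,-0.01],"rot":[0,0,0]},{"travel":[0,0,-0.01],"rot":[0,0,0]},{"travel":[0,0,-0.01],"rot":[0,0,0]}]'
python3 -m inch '[{"travel":[0,0,-0.005],"rot":[0,0,0]},{"travel":[0,0,-0.008],"rot":[0,0,0]},{"travel":[0,0,-0.008],"rot":[0,0,0]},{"travel":[0,0,-0.008],"rot":[0,0,0]}]'
```

```text
t: 44.1
position: [0.615, -0.0982, 0.1121]
tcp_rot: [-3.115, -0.399, 0.005]
wrist_force: [0.0, -0.4, -2.9]
grip_width: 0.0333
t: 44.52
position: [0.617, -0.0983, 0.1091]
tcp_rot: [3.116, 0.399, 0.001]
wrist_force: [0.6, -0.1, -1.7]
grip_width: 0.0336
t: 44.85
position: [0.6169, -0.0982, 0.1075]
tcp_rot: [3.116, 0.399, 0.0]
wrist_force: [-0.0, -0.2, -2.9]
grip_width: 0.0336
t: 45.18
position: [0.6171, -0.0982, 0.1074]
tcp_rot: [3.116, 0.399, 0.001]
wrist_force: [-1.7, 1.0, 5.8]
grip_width: 0.0334
```

```bash
python3 -m inch '[{"travel":[0,0,0],"rot":[0,0,0]},{"travel":[0,0,0],"rot":[0,0,0]},{"travel":[0,0,0],"rot":[0,0,0]},{"travel":[0,0,0],"rot":[0,0,0]},{"travel":[0,0,0],"rot":[0,0,0]}]' 0
python3 -m inch '[{"travel":[0,0,0.1],"rot":[0,0,0]},{"travel":[0,0,0.3],"rot":[0,0,0]},{"travel":[0,0,0.55],"rot":[0,0,0]},{"travel":[0,0,0.8],"rot":[0,0,0]},{"travel":[0,0,1],"rot":[0,0,0]}]'
python3 -m inch '[{"travel":[-0.2,0.2,0],"rot":[0,0,0]},{"travel":[-0.4,0.4,0],"rot":[0,0,0]},{"travel":[-0.6,0.6,0],"rot":[0,0,0]},{"travel":[-0.8,0.8,0],"rot":[0,0,0]},{"travel":[-0.87,1,0],"rot":[0,0,0]}]'
python3 -m inch '[{"travel":[0,0.2,0],"rot":[0,0,0]},{"travel":[0,0.4,0],"rot":[0,0,0]},{"travel":[0,0.6,0],"rot":[0,0,0]},{"travel":[0,0.8,0],"rot":[0,0,0]},{"travel":[0,1,0],"rot":[0,0,0]}]'
python3 -m inch '[{"travel":[0,0.2,0],"rot":[0,0,0]},{"travel":[0,0.4,0],"rot":[0,0,0]},{"travel":[0,0.6,0],"rot":[0,0,0]},{"travel":[0,0.8,0],"rot":[0,0,0]},{"travel":[0,1,0],"rot":[0,0,0]}]'
python3 -m inch '[{"travel":[0,0.2,0],"rot":[0,0,0]},{"travel":[0,0.4,0],"rot":[0,0,0]},{"travel":[0,0.6,0],"rot":[0,0,0]},{"travel":[0,0.8,0],"rot":[0,0,0]},{"travel":[0,0.81,0],"rot":[0,0,0]}]'
python3 -m inch '[{"travel":[0,0,-0.2],"rot":[0,0,0]},{"travel":[0,0,-0.45],"rot":[0,0,0]},{"travel":[0,0,-0.7],"rot":[0,0,0]},{"travel":[0,0,-0.89],"rot":[0,0,0]},{"travel":[0,0,-0.89],"rot":[0,0,0]}]'
python3 -m inch '[{"travel":[0,0,0],"rot":[0,0,0]},{"travel":[0,0,0],"rot":[0,0,0]},{"travel":[0,0,0],"rot":[0,0,0]}]'
```

```text
t: 45.6
position: [0.6168, -0.0983, 0.1065]
tcp_rot: [3.116, 0.399, -0.0]
wrist_force: [0.8, 0.3, 0.3]
grip_width: 0.0632
t: 46.02
position: [0.617, -0.0983, 0.2095]
tcp_rot: [3.115, 0.399, 0.003]
wrist_force: [-0.2, 0.3, 0.5]
grip_width: 0.0932
t: 46.43
position: [0.528, 0.0026, 0.2077]
tcp_rot: [3.116, 0.399, 0.001]
wrist_force: [0.5, -0.3, -0.6]
grip_width: 0.094
t: 46.85
position: [0.5298, 0.1027, 0.2076]
tcp_rot: [3.116, 0.399, 0.001]
wrist_force: [0.8, -0.4, -0.6]
grip_width: 0.0938
t: 47.27
position: [0.5298, 0.2028, 0.2075]
tcp_rot: [-3.116, -0.399, -0.001]
wrist_force: [0.7, -0.1, 0.1]
grip_width: 0.0938
t: 47.68
position: [0.5294, 0.2854, 0.2073]
tcp_rot: [-3.115, -0.403, -0.001]
wrist_force: [-0.1, -0.0, -0.0]
grip_width: 0.0941
t: 48.1
position: [0.5284, 0.2815, 0.1144]
tcp_rot: [3.114, 0.398, -0.008]
wrist_force: [0.7, 0.4, 0.3]
grip_width: 0.0942
t: 48.35
position: [0.5305, 0.2829, 0.1196]
tcp_rot: [-3.115, -0.399, -0.004]
wrist_force: [0.8, -0.5, -0.0]
grip_width: 0.0937
```

```bash
python3 -m inch '[{"travel":[0,0,0],"rot":[0,0,0]},{"travel":[0,0,0],"rot":[0,0,0]},{"travel":[0,0,0],"rot":[0,0,0]},{"travel":[0,0,0],"rot":[0,0,0]},{"travel":[0,0,0],"rot":[0,0,0]}]' 1
python3 -m inch '[{"travel":[0,0,0],"rot":[0,0,0]},{"travel":[0,0,0],"rot":[0,0,0]},{"travel":[0,0,0],"rot":[0,0,0]},{"travel":[0,0,0],"rot":[0,0,0]},{"travel":[0,0,0],"rot":[0,0,0]}]'
python3 -m inch '[{"travel":[0,0,0.1],"rot":[0,0,0]},{"travel":[0,0,0.3],"rot":[0,0,0]},{"travel":[0,0,0.55],"rot":[0,0,0]},{"travel":[0,0,0.8],"rot":[0,0,0]},{"travel":[0,0,1],"rot":[0,0,0]}]'
python3 -m inch '[{"travel":[0,-0.1,0],"rot":[0,0,0]},{"travel":[0,-0.3,0],"rot":[0,0,0]},{"travel":[0,-0.5,0],"rot":[0,0,0]},{"travel":[0,-0.75,0],"rot":[0,0,0]},{"travel":[0,-1,0],"rot":[0,0,0]}]'
python3 -m inch '[{"travel":[0,-0.2,0],"rot":[0,0,0]},{"travel":[0,-0.4,0],"rot":[0,0,0]},{"travel":[0,-0.6,0],"rot":[0,0,0]},{"travel":[0,-0.8,0],"rot":[0,0,0]},{"travel":[0,-1,0],"rot":[0,0,0]}]'
python3 -m inch '[{"travel":[0,-0.2,0],"rot":[0,0,0]},{"travel":[0,-0.4,0],"rot":[0,0,0]},{"travel":[0,-0.6,0],"rot":[0,0,0]},{"travel":[0.05,-0.8,0],"rot":[0,0,0]},{"travel":[0.15,-1,0],"rot":[0,0,0]}]'
python3 -m inch '[{"travel":[0.05,-0.04,0],"rot":[0,0,0]},{"travel":[0.1,-0.08,0],"rot":[0,0,0]},{"travel":[0.122,-0.08,0],"rot":[0,0,0]},{"travel":[0.122,-0.08,0],"rot":[0,0,0]},{"travel":[0.122,-0.08,0],"rot":[0,0,0]}]'
```

```text
t: 48.77
position: [0.5298, 0.2828, 0.1178]
tcp_rot: [-3.116, -0.399, -0.0]
wrist_force: [-0.3, -0.0, 0.1]
grip_width: 0.0642
t: 49.18
position: [0.5298, 0.2828, 0.1176]
tcp_rot: [-3.116, -0.399, 0.0]
wrist_force: [0.8, 0.1, -2.1]
grip_width: 0.0333
t: 49.6
position: [0.5299, 0.2828, 0.2203]
tcp_rot: [-3.116, -0.399, -0.002]
wrist_force: [0.2, -0.2, -0.4]
grip_width: 0.0335
t: 50.02
position: [0.5292, 0.1812, 0.2166]
tcp_rot: [3.116, 0.4, -0.002]
wrist_force: [-0.3, -0.3, -1.8]
grip_width: 0.0338
t: 50.43
position: [0.5291, 0.0812, 0.2168]
tcp_rot: [3.116, 0.399, -0.002]
wrist_force: [1.0, 0.4, -1.6]
grip_width: 0.0334
t: 50.85
position: [0.5438, -0.0187, 0.217]
tcp_rot: [-3.116, -0.399, 0.002]
wrist_force: [-0.3, -0.0, -2.2]
grip_width: 0.0335
t: 51.27
position: [0.5568, -0.0245, 0.2174]
tcp_rot: [-3.116, -0.4, 0.001]
wrist_force: [-0.6, 0.3, -2.0]
grip_width: 0.034
```

```bash
python3 -m inch '[{"travel":[0,0,-0.2],"rot":[0,0,0]},{"travel":[0,0,-0.45],"rot":[0,0,0]},{"travel":[0,0,-0.7],"rot":[0,0,0]},{"travel":[0,0,-0.87],"rot":[0,0,0]},{"travel":[0,0,-0.95],"rot":[0,0,0]}]'
python3 -m inch '[{"travel":[0,0,-0.01],"rot":[0,0,0]},{"travel":[0,0,-0.03],"rot":[0,0,0]},{"travel":[0,0,-0.05],"rot":[0,0,0]},{"travel":[0,0,-0.06],"rot":[0,0,0]},{"travel":[0,0,-0.06],"rot":[0,0,0]}]'
python3 -m inch '[{"travel":[0,0,-0.005],"rot":[0,0,0]},{"travel":[0,0,-0.01],"rot":[0,0,0]},{"travel":[0,0,-0.01],"rot":[0,0,0]},{"travel":[0,0,-0.01],"rot":[0,0,0]}]'
python3 -m inch '[{"travel":[0,0,-0.004],"rot":[0,0,0]},{"travel":[0,0,-0.006],"rot":[0,0,0]},{"travel":[0,0,-0.006],"rot":[0,0,0]},{"travel":[0,0,-0.006],"rot":[0,0,0]}]'
```

```text
t: 51.68
position: [0.5558, -0.0244, 0.1203]
tcp_rot: [-3.115, -0.4, 0.005]
wrist_force: [0.4, -0.7, -2.0]
grip_width: 0.0333
t: 52.1
position: [0.5572, -0.0252, 0.1172]
tcp_rot: [3.116, 0.399, 0.001]
wrist_force: [-0.4, -0.8, -0.7]
grip_width: 0.0336
t: 52.43
position: [0.5571, -0.0253, 0.1157]
tcp_rot: [3.116, 0.399, 0.0]
wrist_force: [0.7, 0.0, -1.9]
grip_width: 0.0336
t: 52.77
position: [0.5573, -0.0252, 0.1155]
tcp_rot: [3.116, 0.399, 0.001]
wrist_force: [-0.9, 1.4, 5.7]
grip_width: 0.0337
```

Contact. I release the flask, rise, and move clear toward the side away from the cameras' view of the tray and balance.

```bash
python3 -m inch '[{"travel":[0,0,0],"rot":[0,0,0]},{"travel":[0,0,0],"rot":[0,0,0]},{"travel":[0,0,0],"rot":[0,0,0]},{"travel":[0,0,0],"rot":[0,0,0]},{"travel":[0,0,0],"rot":[0,0,0]}]' 0
python3 -m inch '[{"travel":[0,0,0.1],"rot":[0,0,0]},{"travel":[0,0,0.3],"rot":[0,0,0]},{"travel":[0,0,0.55],"rot":[0,0,0]},{"travel":[0,0,0.8],"rot":[0,0,0]},{"travel":[0,0,1],"rot":[0,0,0]}]'
python3 -m inch '[{"travel":[-0.2,0.2,0],"rot":[0,0,0]},{"travel":[-0.4,0.4,0],"rot":[0,0,0]},{"travel":[-0.6,0.6,0],"rot":[0,0,0]},{"travel":[-0.8,0.8,0],"rot":[0,0,0]},{"travel":[-1,1,0],"rot":[0,0,0]}]'
python3 -m inch '[{"travel":[0,0.2,0],"rot":[0,0,0]},{"travel":[0,0.4,0],"rot":[0,0,0]},{"travel":[0,0.6,0],"rot":[0,0,0]},{"travel":[0,0.8,0],"rot":[0,0,0]},{"travel":[0,1,0],"rot":[0,0,0]}]'
python3 -m inch '[{"travel":[0,0.2,0],"rot":[0,0,0]},{"travel":[0,0.4,0],"rot":[0,0,0]},{"travel":[0,0.6,0],"rot":[0,0,0]},{"travel":[0,0.8,0],"rot":[0,0,0]},{"travel":[0,1,0],"rot":[0,0,0]}]'
python3 -m inch '[{"travel":[0,0,0],"rot":[0,0,0]},{"travel":[0,0,0],"rot":[0,0,0]},{"travel":[0,0,0],"rot":[0,0,0]}]'
python3 - <<'E'
from h import *
t=snap('top'); s=snap('side'); t0=cv2.imread('pics/top0.png')
for z in ((285,170,425,300),):
    x0,y0,x1,y1=z; m=np.zeros((480,640),np.uint8); m[y0:y1,x0:x1]=t['color'][y0:y1,x0:x1].max(2)<45
    for c in cv2.findContours(m,0,cv2.CHAIN_APPROX_NONE)[0]:
        if cv2.contourArea(c)>40: print(cv2.boundingRect(c),cv2.minEnclosingCircle(c))
a=cv2.resize(t['color'][165:300,270:430],None,fx=3,fy=3,interpolation=cv2.INTER_CUBIC)
b=cv2.resize(s['color'][185:345,285:400],None,fx=2.5,fy=2.5,interpolation=cv2.INTER_CUBIC)
c=t['color'][240:410,440:600]
o=np.zeros((600,780,3),np.uint8); o[:405,:480]=a; o[:b.shape[0],485:485+b.shape[1]]=b; o[420:590,:160]=c; cv2.imwrite('pics/fin.png',o[:,:,::-1])
E
```

```text
t: 53.18
position: [0.557, -0.0253, 0.1149]
tcp_rot: [-3.116, -0.399, 0.0]
wrist_force: [0.9, 1.2, -0.3]
grip_width: 0.0636
t: 53.6
position: [0.5572, -0.0253, 0.2178]
tcp_rot: [3.116, 0.399, 0.003]
wrist_force: [0.1, 0.7, 0.2]
grip_width: 0.0938
t: 54.02
position: [0.456, 0.0755, 0.2158]
tcp_rot: [3.116, 0.399, 0.001]
wrist_force: [0.5, 0.6, -0.3]
grip_width: 0.0938
t: 54.43
position: [0.4569, 0.1758, 0.216]
tcp_rot: [-3.116, -0.399, -0.001]
wrist_force: [1.2, 0.0, 0.2]
grip_width: 0.0939
t: 54.85
position: [0.4569, 0.2758, 0.2159]
tcp_rot: [-3.116, -0.399, -0.001]
wrist_force: [-0.3, 0.3, -0.3]
grip_width: 0.0939
t: 55.1
position: [0.457, 0.2742, 0.2154]
tcp_rot: [3.116, 0.399, 0.0]
wrist_force: [0.4, 0.7, -0.3]
grip_width: 0.0936
(339, 231, 22, 24) ((348.5, 242.5), 12.020915031433105)
(303, 178, 22, 27) ((314.5, 191.07691955566406), 13.162775039672852)
```

View pics/fin.png

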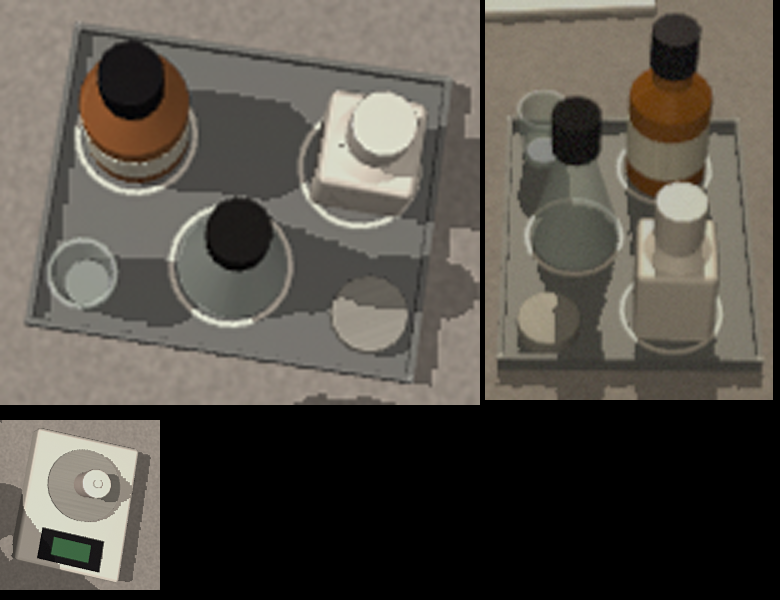

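All three containers are back in their rings, with the flask and amber caps within about 1 px of the first picture. The jar is upright on the pan, and the beaker and dish look unchanged. I'm handing in.

```bash
python3 -c "
from station import robot
print(robot.close_job())"
```

```text
the job is handed in; nothing more can be done
None
```

The job is done and handed in at about 55 s of robot time. I stood the amber bottle, flask and square bottle on the board, then set the jar on the balance pan. Then I put the amber bottle, the square bottle and the flask back on their own rings. Each was lowered in steps of 2 mm or less until the wrist felt contact, with at most 6.5 N.

**Last checks:**
- **Jar:** it stands upright within about 2 mm of the pan centre in both camera views, measured after its release. The final picture shows it still there.
- **Containers:** all three stand upright in their rings. The amber and flask caps are within about 1–1.5 px (roughly 2 mm) of the first picture. I checked the square bottle by eye and by its release point, which is within 0.5 mm of where I gripped it.
- **Beaker and dish:** they look unmoved by eye.
- **Robot:** the gripper is open and clear of everything.

**Disagreements:** the first side-view fix on the pan centre was about 11 mm off because of a poor colour mask, and a later reading made by eye with the gripper in view was about 6 mm off. I used the top-view value, and the last side-view reading agreed with it to about 1 mm. The two views of the rings differ by about 2 mm, which is within the camera calibration. No check failed.

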